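Label check of the table shakers

TASK

Check in the shakers: with the bench scraper's blade, lever up the handle-less cover of the label-check station by the slot under its front edge and swing it right over so that it lies open, and put the scraper back down flat beside the station. Stand every shaker that is there upright in the station, each centred on a marked spot of its own with its orange label facing the scanner squarely. When all of them stand so, press the green button fully down and let go; leave the ramekin, sauce bottle and tumbler where they are.

Things in the scene. Friction and masses are not known exactly. Their poses are not given: they have to be found in the camera images.
- station: grey label-check station, fixed, on 15 mm feet. Origin: on its underside (15 mm above the table), mid-well; +x points to the scanner. Heights from the origin: well floor 6 mm, inner faces x = -55, +55 mm, y = -137, +137 mm; front wall (outer face x = -61 mm) 38 mm high, side walls 6 mm thick, 53 mm high. Black scanner block as far wall: x = 55 to 90 mm, 53 mm high, red-lined window facing -x. A pod at the -y end carries the button
- cover (a joint): flat aluminium cover over the well, 146 x 284 x 5 mm, 100 g, no handle. 0 = shut (level, underside at z = 54.5 mm in the station's frame), grows as its front edge swings up; stop at 2.4 rad, lying back behind the scanner. Hinge line along the station's y at its x = 87, z = 57.5 mm. Light free hinge: falls shut from below about 1.5 rad, falls open from beyond 1.65
- slot (a point): middle of the slot under the front edge of the shut cover, at the front wall's outer face, at z = 46 mm in the station's frame (61 mm above the table). The slot is 16 mm high (wall top at 38 mm, cover underside at 54.5 mm in that frame) and as long as the well; cover edge flush with the wall. A folded towel, 14 mm thick, lies on the table before it. Axes as the station's
- check_button (a joint): round green push button (30 mm across) on the station's pod: 0 = up, 0.006 m = fully down, spring return, about 4 N to push fully down
- check_button_top (a point): centre of the top face of that button; press straight down
- spot0 (a point): centre of round marked spot 0 (60 mm across, black with white edge) on the floor of the well, 21 mm above the table; spots are 85 mm apart along the station's y, any shaker may go on any spot
- spot0_aim (a point): point 100 mm from spot 0 straight towards the scanner (the station's +x)
- spot1 (a point): centre of round marked spot 1 (60 mm across, black with white edge) on the floor of the well, 21 mm above the table; spots are 85 mm apart along the station's y, any shaker may go on any spot
- spot1_aim (a point): point 100 mm from spot 1 straight towards the scanner (the station's +x)
- spot2 (a point): centre of round marked spot 2 (60 mm across, black with white edge) on the floor of the well, 21 mm above the table; spots are 85 mm apart along the station's y, any shaker may go on any spot
- spot2_aim (a point): point 100 mm from spot 2 straight towards the scanner (the station's +x)
- shaker_a_mid (a point): centre (42 mm above the foot) of shaker_a (white); may be absent. Upright cylinder 42 mm across, 84 mm tall, about 220 g: weighted rubber foot 52 mm across, 10 mm high, straight body up to 60 mm, domed cap (39 mm) above. An orange label, 26 mm wide, 34 mm high, is on one side, with an orange tab over the cap there. Local +x points from the axis out through the label, z up
- shaker_a_aim (a point): point 100 mm out from the axis of shaker_a along the direction its orange label faces, at the height of its centre
- shaker_b_mid (a point): centre (42 mm above the foot) of shaker_b (dark grey glass, white cap); may be absent. Upright cylinder 42 mm across, 84 mm tall, about 220 g: weighted rubber foot 52 mm across, 10 mm high, straight body up to 60 mm, domed cap (39 mm) above. An orange label, 26 mm wide, 34 mm high, is on one side, with an orange tab over the cap there. Local +x points from the axis out through the label, z up
- shaker_b_aim (a point): point 100 mm out from the axis of shaker_b along the direction its orange label faces, at the height of its centre
- shaker_c_mid (a point): centre (42 mm above the foot) of shaker_c (white); may be absent. Upright cylinder 42 mm across, 84 mm tall, about 220 g: weighted rubber foot 52 mm across, 10 mm high, straight body up to 60 mm, domed cap (39 mm) above. An orange label, 26 mm wide, 34 mm high, is on one side, with an orange tab over the cap there. Local +x points from the axis out through the label, z up
- shaker_c_aim (a point): point 100 mm out from the axis of shaker_c along the direction its orange label faces, at the height of its centre
- scraper: bench scraper, 92 x 123 x 16 mm, 110 g, lying flat. Origin: on its underside, in the middle; local -x points to the blade's edge, y along the wooden back, z up. The back spans x = 24 to 46 mm, 16 mm high; the blade runs to the edge at x = -46 mm, 120 mm wide, counts as 7 mm thick from the underside up
- scraper_grip (a point): centre of the scraper's wooden back (22 mm wide across x, 16 mm high, 124 mm long along y), 8 mm above its underside; only the part of its blade-side face more than 7 mm above the underside is free to the fingers. Axes as the scraper's
- scraper_edge (a point): middle of the scraper's blade edge, 81 mm from scraper_grip along local -x, 3.5 mm above its underside
- ramekin: bystander: small white dip cup, 65 mm across, 37 mm high; origin under its foot
- sauce_bottle: bystander: slim red glass sauce bottle, 41 mm across, 154 mm tall; origin under its foot
- tumbler: bystander: clear plastic tumbler, 66 mm across, 99 mm tall; origin under its foot
Not all that is in view belongs to the job. There is more than one size of the scraper; the job needs the larger.

How it is judged:
By the outcome, as a careful person would: the job done as asked, in the order asked, and still so for the second after the job is handed in, with the robot touching nothing.
Of shaker_a, shaker_b, shaker_c only 2 to 3 are there at a start; the rules pass over those that are not, and their reading is None.
At some moment in a run one of shaker_a, shaker_b, shaker_c, scraper may be knocked a few centimetres aside while the robot is not near it.
It also fails if it takes over 192 s, if anything falls off the work surface, if the arm or the gripper's body presses on something with over 40 N, if the wrist force passes 120 N, or if a joint passes its speed limit or range.

ROBOT

A 6-joint arm with a two-finger parallel gripper is mounted at the origin on a cart in front of the work surface, level with it; the furniture and walls round the work are solid. World frame = base frame: x ahead of the robot, y to its left, z up, the work surface at z = 0. Lengths are in m, angles in rad, forces in N, time in s.
With the tool pointing down it reaches from about 0.3 to 0.85 m from the base axis. Payload 5.4 kg.
Tool frame: the origin (TCP) lies at the very end of the fingers, on their centre line; the grasp point (between the pads) lies 19 mm behind it; z points along the fingers, y is the line along which they close (so a half turn about z gives the same grasp; the last joint's range is limited). The gripper opens to 85 mm and grips with 20 to 120 N. Pads are 22 mm wide; open, the fingers measure 114 mm over their backs; the gripper's body (76 mm by 85 mm) begins 54 mm behind the grasp point. The pads swing forward as they close: fully open they stand 13 mm farther back than shut.
Start: joints at [-1.421, 0.158, 1.597, -0, 1.386, -0.21], TCP at [0.202, -0.538, 0.231] pointing down, gripper open.
Joint ranges: [-2.91, 2.91], [-0.94, 2.29], [0.18, 2.7], [-1.29, 4.43], [0.17, 2.64], [-3, 3]. Speed limits (rad/s): [2.57, 2.57, 3.14, 3.14, 3.14, 3.14].

INTERFACE

Orientations are given as a unit quaternion [w, x, y, z].
In Python, from rig import arm gives the robot as it stands. The module is installed in compiled form; this text tells all that it offers.
- The arm moves only by the tool apply_moves, never from a script. Its arguments are lists of equal length, an entry for each row: "gripper": the finger opening in mm, from 0 to 85.4; "translation": the shift along the tool's x, y, z in units of 40 mm (1.0 is 40 mm), a list of three; "turn": the turn, a rotation vector about the tool's x, y, z in units of 6 degrees (1.0 is 6 degrees), a list of three. In form: {"gripper": [gripper, ...], "translation": [[tx, ty, tz], ...], "turn": [[wx, wy, wz], ...]}. A call has exactly 10 rows; each row shifts and turns the commanded pose from where the row before left it, along the tool's axes as they then stand; what a row does not reach is not made up. A row lasts 1/8 s, in which the tool goes at most 62.5 mm and 10.7 degrees, less where a joint would pass 70% of its speed; a pose out of reach is approached as far as the arm can. A call is refused whole if a number of a shift passes 1 or a number of a turn 1, either way. A call with a gripper value outside its range is refused whole. The fingers move at their own pace and stop on an object; "grip_force" is the grip in N (left out, the last holds). Time passes only in rows, so rows that do not move let the fingers close, or fill a call up. It gives the time, the measured TCP pose, the force, the opening and the grip force at its end, in the units of the state.
- arm.observe(): the state, without advancing time (a new reading comes with each control period).
- arm.camera(name): name is "scene" or "top"; returns (picture, depth): 400x640x3 uint8, blue, green, red; 400x640 float32, m along the optical axis (not along the pixel's ray), 0 where there is no reading.
- arm.get_calibration(name): a dict with "intrinsics" (3x3 intrinsics, pixels), "pose" (4x4, takes a point from camera to world coordinates). Camera axes: x right, y up, looking along -z (the intrinsics and any distortion apply to the point x, -y, -z); pixel columns grow to the right and rows downward; lengths in m; the calibration is good to about 2 mm. A picture is of the moment at which its call begins. get_calibration takes no time and is no camera call.
- arm.hand_in(): hands the job in; it is judged then, once.
The state is a dict: "t": time; "joint_pos": joint angles; "dq": joint speeds; "tau": joint torques, N m; "eef_pos": TCP position; "tcp_rot": TCP orientation; "force": force on the tool from outside, world axes, zero at the start; "moment": the same for the moment, N m; "width": finger opening in m; "finger_force": force on a finger pad.
Only numpy, scipy, OpenCV 4.12 (cv2) and the standard library are available. Lean on these libraries where they do the work, as an engineer would, in place of code of your own. Each camera call takes 0.05 s, during which the arm holds its last target. There are 200 camera calls.

## Working session

There is one attempt and no reset: what is moved stays moved. The work goes in short steps, Python scripts to look and compute and a tool call to move; the robot and the scene stay as the last step left them, time stands still between calls to the robot, and variables do not carry over. Pictures are saved under pics/ and viewed, at most 14 in all, crops included, and the job is handed in when it is done.

Besides the shell and the picture viewer there is one more tool, called after "Emit:" as a command line: name --argument value ..., lists and objects as JSON in quotes. apply_moves: Moves the arm, as the interface text tells. Its arguments: {"type":"object","properties":{"gripper":{"type":"array"},"translation":{"type":"array"},"turn":{"type":"array"},"grip_force":{"type":"number"}},"required":["gripper","translation","turn"]}

```bash
mkdir -p pics; ls
cat > h.py <<'E'
import numpy as np, cv2
from rig import arm
def cap(n):
    im,d=arm.camera(n); c=arm.get_calibration(n)
    np.savez(f'{n}.npz',im=im,d=d,K=c['intrinsics'],P=c['pose']); return im,d
def load(n): 
    z=np.load(f'{n}.npz'); return z['im'],z['d'],z['K'],z['P']
def pt(n,u,v,z=None):
    im,d,K,P=load(n)
    r=np.array([(u-K[0,2])/K[0,0],-(v-K[1,2])/K[1,1],-1.])
    if z is None: s=d[int(round(v)),int(round(u))]
    else: s=(z-P[2,3])/(P[:3,:3]@r)[2]
    return P[:3,:3]@(r*s)+P[:3,3]
def proj(n,p):
    im,d,K,P=load(n); q=P[:3,:3].T@(np.array(p)-P[:3,3]); q=q/-q[2]
    return np.array([K[0,0]*q[0]+K[0,2],-K[1,1]*q[1]+K[1,2]])
E
python3 - <<'E'
from h import *
for n in('scene','top'):
    im,d=cap(n); cv2.imwrite(f'pics/{n}0.png',im); c=arm.get_calibration(n); print({k:(np.round(v,4).tolist() if not isinstance(v,dict) else v) for k,v in c.items()})
s=arm.observe(); print(s)
E
```

```text
pics
{'intrinsics': [[453.6821, 0.0, 317.1673], [0.0, 453.6821, 196.1947], [0.0, 0.0, 1.0]], 'pose': [[-0.6991, 0.4911, -0.5197, -0.3077], [-0.7149, -0.493, 0.4959, 0.7815], [-0.0127, 0.7182, 0.6957, 1.1269], [0.0, 0.0, 0.0, 1.0]]}
{'intrinsics': [[447.615, 0.0, 329.3997], [0.0, 447.615, 194.2524], [0.0, 0.0, 1.0]], 'pose': [[-0.0193, 0.9904, -0.1368, 0.265], [-0.9995, -0.0226, -0.0225, 0.0004], [-0.0254, 0.1363, 0.9903, 1.5982], [0.0, 0.0, 0.0, 1.0]]}
{'t': 0.1, 'joint_pos': array([-1.42112765e+00,  1.59008718e-01,  1.59806897e+00,  4.15897391e-05,
        1.38622076e+00, -2.10107634e-01]), 'dq': array([-0.00097244, -0.00181372, -0.00276518, -0.00047174, -0.00062665,
        0.00133269]), 'tau': array([-3.00871743e-04, -3.96991968e+01, -3.32338893e+01, -2.17521588e-04,
        4.23057791e-03,  2.56750388e-05]), 'eef_pos': array([ 0.20234478, -0.53765616,  0.23042131]), 'tcp_rot': array([-8.51891985e-04,  9.83864038e-01,  1.78915699e-01,  4.61992966e-05]), 'force': array([ 0.31181459, -0.29321313, -0.68838085]), 'moment': array([0.00699262, 0.02562336, 0.03840409]), 'finger_force': 0.0, 'width': 0.08540761564004835}
```

View pics/scene0.png

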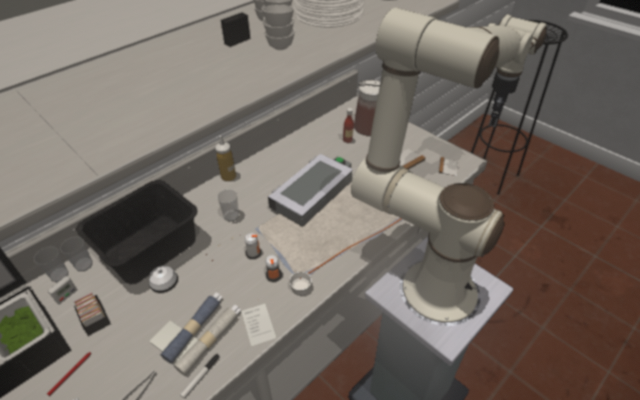

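View pics/top0.png

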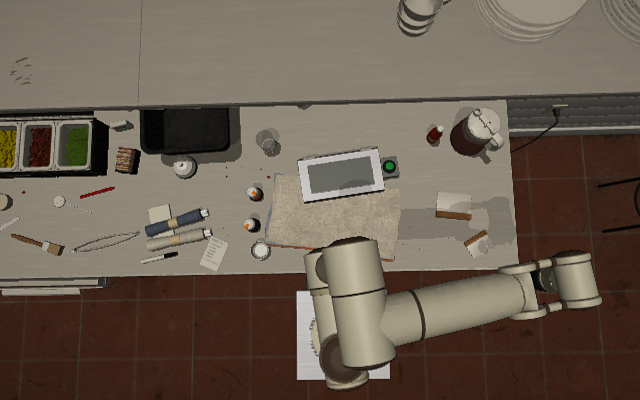

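The top picture shows the station at (341,174), button at (389,166), shakers at (254,194) and (251,226), ramekin at (261,250), tumbler at (268,141) and sauce bottle at (434,133). There are two scraper candidates: (453,207), the larger, and (477,243), the smaller. Next I'll take close crops.

Run:
```python
from h import *
im,d,K,P=load('top')
a=cv2.resize(im[175:265,425:505],None,fx=5,fy=5,interpolation=cv2.INTER_CUBIC)
b=cv2.resize(im[175:265,232:292],None,fx=5,fy=5,interpolation=cv2.INTER_CUBIC)
cv2.imwrite('pics/c1.png',np.hstack([a,b]))
c=cv2.resize(im[140:210,290:405],None,fx=6,fy=6,interpolation=cv2.INTER_CUBIC); cv2.imwrite('pics/c2.png',c)
```

```text
(no output)
```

View pics/c1.png

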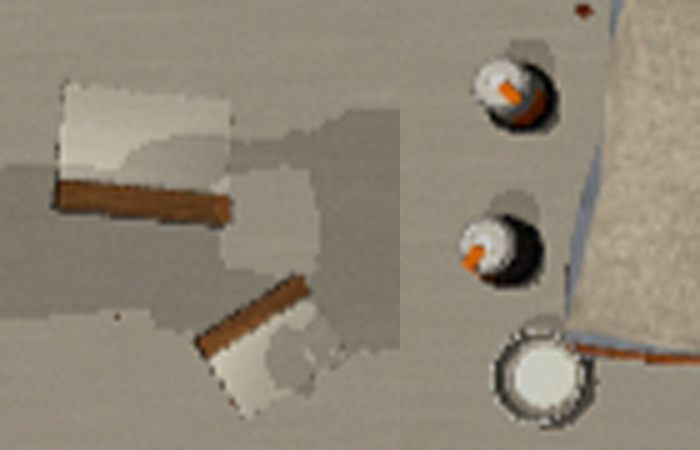

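View pics/c2.png

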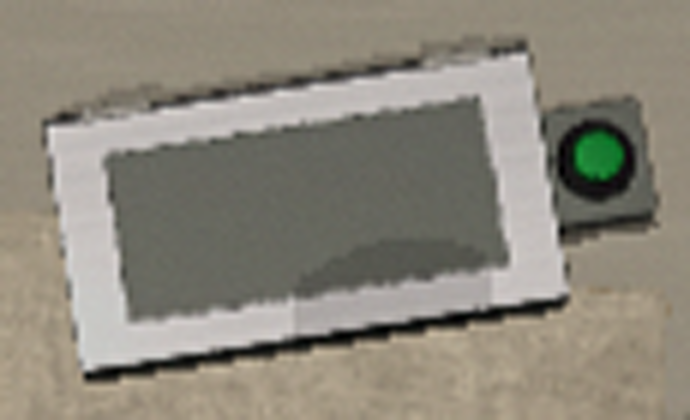

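Crop 1 shows the larger scraper with its back at the bottom (+x world is up) and its blade to the +x side, and the two shakers with orange tabs on their caps. Crop 2 shows the cover corners and the button.

Run:
```python
from h import *
np.set_printoptions(precision=4,suppress=True)
C=[(298.3,160.3),(378,148.3),(384.5,190),(304.2,202.5)]
w=np.array([pt('top',u,v,.0745) for u,v in C]); print(w)
print([np.linalg.norm(w[i]-w[(i+1)%4]) for i in range(4)])
m=w.mean(0); ydir=(w[0]+w[3]-w[1]-w[2]); ydir/=np.linalg.norm(ydir); xdir=np.array([ydir[1],-ydir[0],0]); print('center',m,'yaw',np.arctan2(xdir[1],xdir[0]), 'origin',m-xdir*(.087-.073+0)) 
print('depths', [pt('top',*c) for c in [(340,175),(389.7,165.8),(395,172),(360,230),(330,215)]])
print('scr back ends',pt('top',425+55/5,175+195/5,.016),pt('top',425+230/5,175+210/5,.016), pt('top',425+142/5,175+202/5))
print('blade corners',pt('top',425+63/5,175+85/5,.004),pt('top',425+230/5,175+100/5,.004))
for n,(cx,cy),(tx,ty) in [('b?',(502,85),(512,93)),('a?',(490,245),(473,258))]:
    print(n,pt('top',232+(cx-400)/5,175+cy/5,.084),pt('top',232+(tx-400)/5,175+ty/5,.08),pt('top',232+(cx-400)/5,175+cy/5))
im,d,K,P=load('top')
print(np.isfinite(d).all(), d.min(), d.max())
```

```text
[[ 0.5972  0.141   0.0745]
 [ 0.6328 -0.137   0.0745]
 [ 0.4859 -0.1542  0.0745]
 [ 0.4488  0.1222  0.0745]]
[np.float64(0.280302154785073), np.float64(0.14798224633501908), np.float64(0.278894054021652), np.float64(0.1495073364474058)]
center [ 0.5412 -0.007   0.0745] yaw 0.13035577338149876 origin [ 0.5273 -0.0088  0.0745]
depths [array([ 0.5418, -0.0028,  0.0744]), array([ 0.5731, -0.177 ,  0.0588]), array([ 0.5543, -0.1971,  0.0392]), array([ 0.3539, -0.0689,  0.0164]), array([0.4098, 0.0359, 0.0101])]
scr back ends [ 0.4047 -0.3381  0.016 ] [ 0.3914 -0.4599  0.016 ] [ 0.3979 -0.3974  0.0217]
blade corners [ 0.4845 -0.3505  0.004 ] [ 0.471  -0.4683  0.004 ]
b? [0.488  0.2991 0.084 ] [0.4828 0.293  0.08  ] [0.4874 0.2984 0.0877]
a? [0.3782 0.3069 0.084 ] [0.3699 0.3193 0.08  ] [0.3781 0.3066 0.0854]
True 0.0 2.4568505
```

Estimates so far: the station origin is at about (0.529, -0.009) with yaw 0.13. The scraper back centre is at about (0.398, -0.399) with the blade yawed -0.11. Cover size and heights match what was given. Next I'll add a move planner and go above the scraper.

```bash
cat >> h.py <<'E'
from scipy.spatial.transform import Rotation as Rn
def pose():
    s=arm.observe(); q=s['tcp_rot']; return s['eef_pos'],Rn.from_quat([q[1],q[2],q[3],q[0]]).as_matrix()
def down(yaw,pitch=0):
    "tool z down, tool y pointing at world yaw"
    y=np.array([np.cos(yaw),np.sin(yaw),0]); z=np.array([0,0,-1.]); return np.c_[np.cross(y,z),y,z]
def plan(p,yaw,n=10,p0=None,R0=None):
    a,R=pose(); a=a if p0 is None else np.array(p0); R=R if R0 is None else R0
    T=down(yaw); w=Rn.from_matrix(R.T@T).as_rotvec(); 
    dR=Rn.from_rotvec(w/n).as_matrix(); M=np.zeros((3,3)); Q=R.copy()
    for i in range(n): M+=Q; Q=Q@dR
    t=np.linalg.solve(M,np.array(p)-a)
    print(f'n={n} trans/row',np.round(t/.04,3).tolist(),'turn/row',np.round(np.degrees(w)/6/n,3).tolist())
ST=np.array([0.5293,-0.0086]); SY=0.13
def st(x,y,z=0):
    c,s=np.cos(SY),np.sin(SY); return np.array([ST[0]+c*x-s*y,ST[1]+s*x+c*y,z+.015])
E
python3 - <<'E'
from h import *
plan([.398,-.399,.12],-.109)
plan([.398,-.399,.12],-.109,20)
E
```

```text
n=10 trans/row [0.613, 0.15, 0.276] turn/row [-0.001, -0.001, -1.052]
n=20 trans/row [0.304, 0.083, 0.138] turn/row [-0.001, -0.001, -0.526]
```

Emit:
apply_moves --gripper '[85, 85, 85, 85, 85, 85, 60, 50, 40, 40]' --translation '[[0.6, 0.15, 0.2], [0.6, 0.15, 0.2], [0.6, 0.15, 0.2], [0.6, 0.15, 0.2], [0.6, 0.15, 0.2], [0.6, 0.15, 0.2], [0.6, 0.15, 0.2], [0.6, 0.15, 0.2], [0.6, 0.15, 0.2], [0.6, 0.15, 0.2]]' --turn '[[0, 0, -1], [0, 0, -1], [0, 0, -1], [0, 0, -1], [0, 0, -1], [0, 0, -1], [0, 0, -1], [0, 0, -1], [0, 0, -1], [0, 0, -1]]'

```text
t: 1.35
eef_pos: [0.3996, -0.4065, 0.1505]
tcp_rot: [-0.0, 0.761, 0.648, 0.0]
force: [-0.6, 0.3, -0.2]
width: 0.0402
finger_force: 0.0
```

Run:
```python
from h import *
np.set_printoptions(precision=4,suppress=True)
im,d=cap('scene'); cv2.imwrite('pics/s1.png',im)
im2,d=cap('top')
a=cv2.resize(im2[120:290,230:500],None,fx=2.9,fy=2.9,interpolation=cv2.INTER_CUBIC); cv2.imwrite('pics/t1.png',a); print(a.shape,pose())
```

```text
(493, 783, 3) (array([ 0.3997, -0.4046,  0.1496]), array([[ 0.1599,  0.9871, -0.0016],
       [ 0.9871, -0.1599,  0.0036],
       [ 0.0033, -0.0022, -1.    ]]))
```

View pics/t1.png

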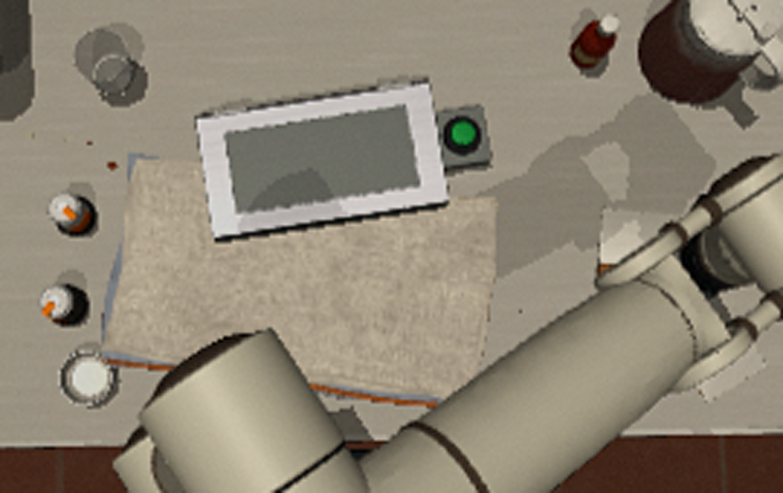

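No third shaker is visible yet, and the scraper is still in place, so I'll descend onto it.

Run:
```python
from h import *
plan([.398,-.399,.02],-.109,8)
```

```text
n=8 trans/row [0.016, -0.007, 0.405] turn/row [-0.002, -0.004, -0.062]
```

Emit:
apply_moves --gripper '[50, 50, 50, 50, 50, 50, 50, 50, 50, 50]' --translation '[[0.02, 0, 0.4], [0.02, 0, 0.4], [0.02, 0, 0.4], [0.02, 0, 0.4], [0.02, 0, 0.4], [0.02, -0.02, 0.4], [0.02, -0.02, 0.4], [0, 0, 0.4], [0, 0, 0.05], [0, 0, 0.0]]' --turn '[[0, 0, -0.06], [0, 0, -0.06], [0, 0, -0.06], [0, 0, -0.06], [0, 0, -0.06], [0, 0, -0.06], [0, 0, -0.06], [0, 0, -0.06], [0, 0, 0], [0, 0, 0]]'

```text
t: 2.7
eef_pos: [0.3987, -0.4019, 0.0214]
tcp_rot: [0.0, 0.746, 0.666, -0.0]
force: [0.7, -0.3, 0.8]
width: 0.05
finger_force: 0.0
```

Run:
```python
from h import *
np.set_printoptions(precision=4,suppress=True)
im,d=cap('scene')
print(proj('scene',[.398,-.399,.02]))
u,v=proj('scene',[.398,-.399,.02]).astype(int)
im2,_=cap('top'); b=im2[175:265,425:505]
a=im[v-45:v+45,u-60:u+60]
cv2.imwrite('pics/g1.png',np.hstack([cv2.resize(a,None,fx=4,fy=4,interpolation=cv2.INTER_CUBIC),cv2.resize(b,None,fx=4,fy=4,interpolation=cv2.INTER_CUBIC)]))
print(pose()); plan([.398,-.399,.009],-.109,4)
```

```text
[413.2351 161.0154]
(array([ 0.399 , -0.4023,  0.0221]), array([[ 0.1133,  0.9936,  0.0008],
       [ 0.9936, -0.1133, -0.0013],
       [-0.0012,  0.001 , -1.    ]]))
n=4 trans/row [0.02, -0.008, 0.082] turn/row [0.002, 0.003, -0.011]
```

View pics/g1.png

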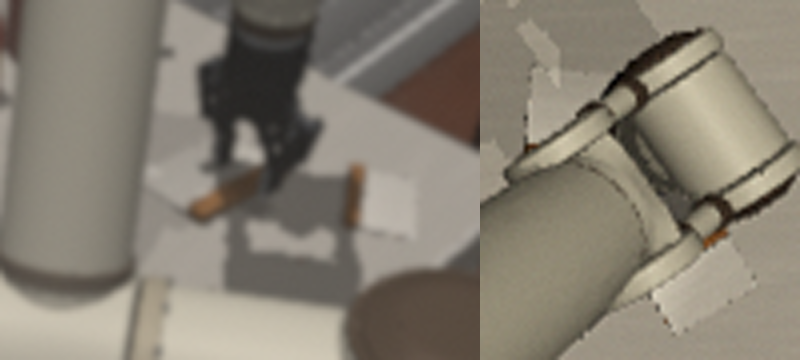

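The fingers straddle the larger scraper's back. I'll lower to 9 mm and close.

Emit:
apply_moves --gripper '[50, 50, 50, 50, 15, 15, 15, 15, 15, 15]' --translation '[[0.02, -0.02, 0.08], [0.02, -0.02, 0.08], [0.02, 0, 0.08], [0.02, 0, 0.06], [0, 0, 0], [0, 0, 0], [0, 0, 0], [0, 0, 0], [0, 0, 0], [0, 0, 0]]' --turn '[[0, 0, 0], [0, 0, 0], [0, 0, 0], [0, 0, 0], [0, 0, 0], [0, 0, 0], [0, 0, 0], [0, 0, 0], [0, 0, 0], [0, 0, 0]]' --grip_force 80

```text
t: 4.05
eef_pos: [0.3976, -0.3987, 0.0098]
tcp_rot: [0.0, 0.746, 0.666, -0.0]
force: [0.4, 0.8, 4.9]
width: 0.0192
finger_force: 79.0
```

Emit:
apply_moves --gripper '[15, 15, 15, 15, 15, 15, 15, 15, 15, 15]' --translation '[[0, 0, -0.1], [0, 0, -0.2], [0, 0, -0.4], [0, 0, -0.5], [0, 0, -0.5], [0, 0, -0.5], [0, 0, -0.5], [0, 0, -0.5], [0, 0, -0.2], [0, 0, 0]]' --turn '[[0, 0, 0], [0, 0, 0], [0, 0, 0], [0, 0, 0], [0, 0, 0], [0, 0, 0], [0, 0, 0], [0, 0, 0], [0, 0, 0], [0, 0, 0]]'

```text
t: 5.3
eef_pos: [0.3975, -0.3987, 0.1461]
tcp_rot: [0.001, 0.746, 0.666, -0.0]
force: [-0.2, -0.7, -1.0]
width: 0.0192
finger_force: 78.4
```

Run:
```python
from h import *
np.set_printoptions(precision=4,suppress=True)
s=arm.observe();print(s['width'],s['finger_force'],s['force'],pose()[0])
# station approach: blade edge 40mm before front face, blade mid z 61 world
e=st(-.061-.05,0); g=e-np.array([np.cos(SY),np.sin(SY),0])*.081
print(g); plan([g[0],g[1],.14],SY,20)
```

```text
0.019242163047379083 78.42207312583923 [-0.2427 -0.713  -0.9866] [ 0.3975 -0.3987  0.1461]
[ 0.3389 -0.0335  0.015 ]
n=20 trans/row [0.458, -0.072, 0.007] turn/row [0.0, 0.001, -0.116]
```

Emit:
apply_moves --gripper '[15, 15, 15, 15, 15, 15, 15, 15, 15, 15]' --translation '[[0.46, -0.07, 0], [0.46, -0.07, 0], [0.46, -0.07, 0], [0.46, -0.07, 0], [0.46, -0.07, 0], [0.46, -0.07, 0], [0.46, -0.07, 0], [0.46, -0.07, 0], [0.46, -0.07, 0], [0.46, -0.07, 0]]' --turn '[[0, 0, -0.12], [0, 0, -0.12], [0, 0, -0.12], [0, 0, -0.12], [0, 0, -0.12], [0, 0, -0.12], [0, 0, -0.12], [0, 0, -0.12], [0, 0, -0.12], [0, 0, -0.12]]'

```text
t: 6.55
eef_pos: [0.3797, -0.212, 0.1453]
tcp_rot: [0.0, 0.703, 0.712, 0.0]
force: [-0.6, 0.4, -1.6]
width: 0.0192
finger_force: 78.5
```

Emit:
apply_moves --gripper '[15, 15, 15, 15, 15, 15, 15, 15, 15, 15]' --translation '[[0.46, -0.07, 0], [0.46, -0.07, 0], [0.46, -0.07, 0], [0.46, -0.07, 0], [0.46, -0.07, 0], [0.46, -0.07, 0], [0.46, -0.07, 0], [0.46, -0.07, 0.0], [0.46, -0.07, 0.0], [0.46, -0.07, 0.0]]' --turn '[[0, 0, -0.12], [0, 0, -0.12], [0, 0, -0.12], [0, 0, -0.12], [0, 0, -0.12], [0, 0, -0.12], [0, 0, -0.12], [0, 0, -0.12], [0, 0, -0.12], [0, 0, -0.12]]'

```text
t: 7.8
eef_pos: [0.3389, -0.0305, 0.1453]
tcp_rot: [0.0, 0.656, 0.754, 0.0]
force: [0.7, 0.7, -0.7]
width: 0.0189
finger_force: 78.5
```

Run:
```python
from h import *
np.set_printoptions(precision=4,suppress=True)
im,d=cap('scene'); im2,_=cap('top')
p,R=pose(); print(p,R); 
u,v=proj('scene',p).astype(int); print(u,v,proj('top',p))
# third shaker hunt: orange/white blobs; show whole left area
cv2.imwrite('pics/g2.png',cv2.resize(im[110:310,180:440],None,fx=3,fy=3,interpolation=cv2.INTER_CUBIC))
```

```text
[ 0.3387 -0.03    0.145 ] [[-0.1398  0.9902 -0.0003]
 [ 0.9902  0.1398  0.0004]
 [ 0.0005 -0.0002 -1.    ]]
362 192 [349.7813 232.6884]
```

View pics/g2.png

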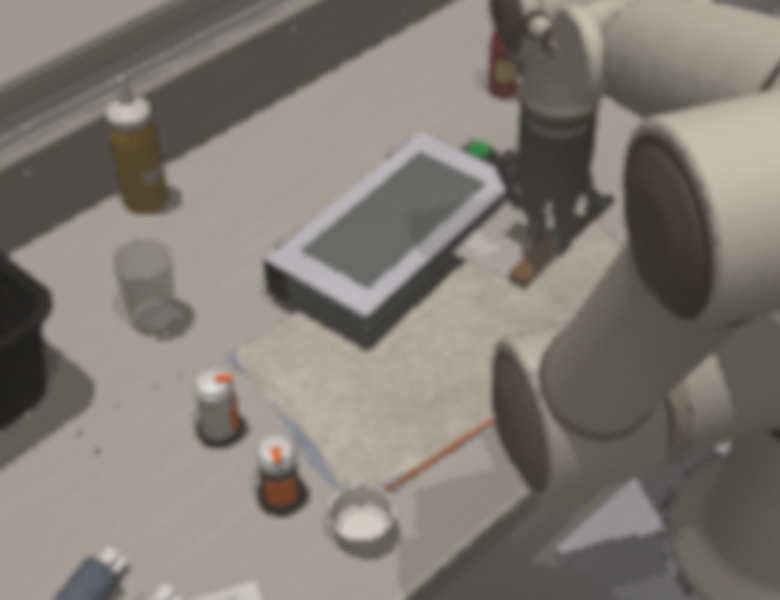

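Two shakers are visible: the white one at crop (218,405) and the dark one at (280,475). The scraper is held with its blade toward the station. I'll check from depth that the blade is level.

Run:
```python
from h import *
np.set_printoptions(precision=4,suppress=True)
p,R=pose(); b=R[:,1]; s=R[:,0]
for n in('scene','top'):
    for dx in(.035,.05,.065,.075):
        o=[]
        for dy in(-.045,-.03,-.01,.01,.03,.045):
            q=p+b*dx+s*dy; q[2]=.143
            u,v=proj(n,q); u,v=int(round(u)),int(round(v))
            zs=[pt(n,u+i,v+j)[2] for i in(-1,0,1) for j in(-1,0,1)]; o.append(round(float(np.median(zs))*1000))
        print(n,dx,o)
```

```text
scene 0.035 [184, 184, 139, 138, 137, 140]
scene 0.05 [204, 141, 137, 136, 138, 136]
scene 0.065 [199, 137, 137, 136, 135, 137]
scene 0.075 [203, 51, 54, 135, 51, 48]
top 0.035 [480, 485, 489, 489, 490, 490]
top 0.05 [464, 479, 483, 489, 486, 494]
top 0.065 [136, 140, 478, 484, 494, 493]
top 0.075 [134, 135, 137, 478, 488, 480]
```

Emit:
apply_moves --gripper '[15, 15, 15, 15, 15, 15, 15, 15, 15, 15]' --translation '[[-0.1, 0, 0.4], [0, 0, 0.4], [0, 0, 0.4], [0, 0, 0.4], [0, 0, 0.3], [0, 0.2, 0], [0, 0.3, 0], [0, 0.3, 0], [0, 0.3, 0], [0, 0, 0]]' --turn '[[0, 0, 0.1], [0, 0, 0], [0, 0, 0], [0, 0, 0], [0, 0, 0], [0, 0, 0], [0, 0, 0], [0, 0, 0], [0, 0, 0], [0, 0, 0]]'

```text
t: 9.15
eef_pos: [0.3847, -0.0302, 0.0698]
tcp_rot: [0.001, 0.66, 0.751, 0.0]
force: [0.6, 0.7, -1.6]
width: 0.0193
finger_force: 78.5
```

Run:
```python
from h import *
np.set_printoptions(precision=4,suppress=True)
p,R=pose(); print(p); e=p+R[:,1]*.081; d=e[:2]-ST; c,s=np.cos(SY),np.sin(SY); print('edge in station',c*d[0]+s*d[1],-s*d[0]+c*d[1], 'yaw',np.arctan2(R[1,1],R[0,1]))
im,_=cap('scene'); u,v=proj('scene',e).astype(int); cv2.imwrite('pics/g3.png',cv2.resize(im[v-50:v+50,u-65:u+65],None,fx=6,fy=6,interpolation=cv2.INTER_CUBIC)); print(u,v)
```

```text
[ 0.3847 -0.0302  0.0698]
edge in station -0.06516250143714324 -0.002808362100885708 yaw 0.12801795727728715
330 191
```

View pics/g3.png

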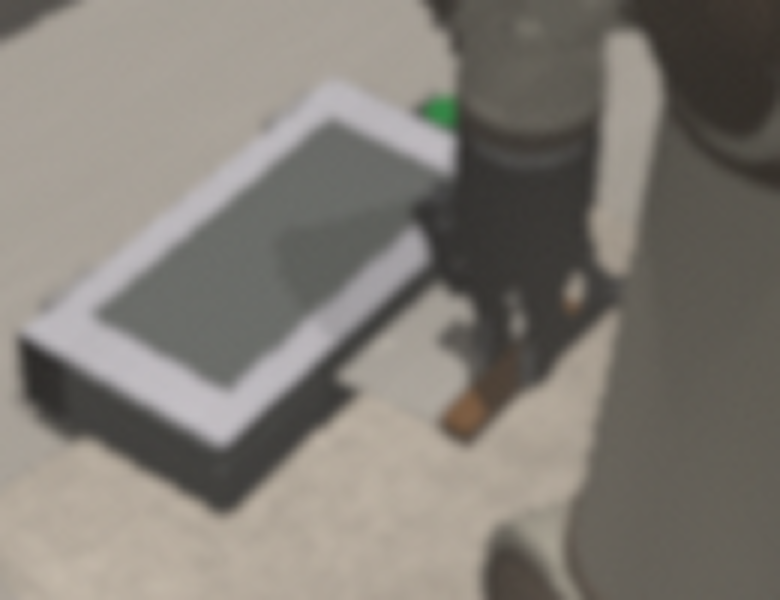

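The blade edge at crop (340,375) sits level just below the cover's front edge. I'll insert it gently.

Emit:
apply_moves --gripper '[15, 15, 15, 15, 15, 15, 15, 15, 15, 15]' --translation '[[0, 0.1, 0], [0, 0.1, 0], [0, 0.1, 0], [0, 0.1, 0], [0, 0.0, 0], [0, 0.0, 0], [0, 0, 0], [0, 0, 0], [0, 0, 0], [0, 0, 0]]' --turn '[[0, 0, 0], [0, 0, 0], [0, 0, 0], [0, 0, 0], [0, 0, 0], [0, 0, 0], [0, 0, 0], [0, 0, 0], [0, 0, 0], [0, 0, 0]]'

```text
t: 10.45
eef_pos: [0.3994, -0.028, 0.0693]
tcp_rot: [0.0, 0.661, 0.751, -0.0]
force: [-0.4, -0.0, -0.7]
width: 0.0193
finger_force: 78.5
```

Emit:
apply_moves --gripper '[15, 15, 15, 15, 15, 15, 15, 15, 15, 15]' --translation '[[0, 0.1, 0], [0, 0.1, 0], [0, 0.1, 0], [0, 0.1, 0], [0, 0.1, 0], [0, 0.1, 0], [0, 0.1, 0], [0, 0, 0], [0, 0, 0], [0, 0, 0]]' --turn '[[0, 0, 0], [0, 0, 0], [0, 0, 0], [0, 0, 0], [0, 0, 0], [0, 0, 0], [0, 0, 0], [0, 0, 0], [0, 0, 0], [0, 0, 0]]'

```text
t: 11.7
eef_pos: [0.427, -0.0244, 0.0692]
tcp_rot: [-0.0, 0.661, 0.751, -0.0]
force: [0.1, 0.5, -1.4]
width: 0.0188
finger_force: 78.5
```

Emit:
apply_moves --gripper '[15, 15, 15, 15, 15, 15, 15, 15, 15, 15]' --translation '[[0, 0, -0.1], [0, 0.01, -0.2], [0, 0.03, -0.25], [0, 0.05, -0.3], [0, 0.05, -0.3], [0, 0.1, -0.2], [0, 0.1, -0.2], [0, 0.13, -0.22], [0, 0.14, -0.2], [0, 0, 0]]' --turn '[[0, 0, 0], [0, 0, 0], [0, 0, 0], [0, 0, 0], [0, 0, 0], [0, 0, 0], [0, 0, 0], [0, 0, 0], [0, 0, 0], [0, 0, 0]]'

```text
t: 12.95
eef_pos: [0.4524, -0.0215, 0.1489]
tcp_rot: [0.001, 0.661, 0.751, 0.0]
force: [-0.5, -1.0, -1.3]
width: 0.0192
finger_force: 78.5
```

Run:
```python
from h import *
im,_=cap('scene'); cv2.imwrite('pics/g4.png',cv2.resize(im[110:240,240:420],None,fx=4,fy=4,interpolation=cv2.INTER_CUBIC))
```

```text
(no output)
```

View pics/g4.png

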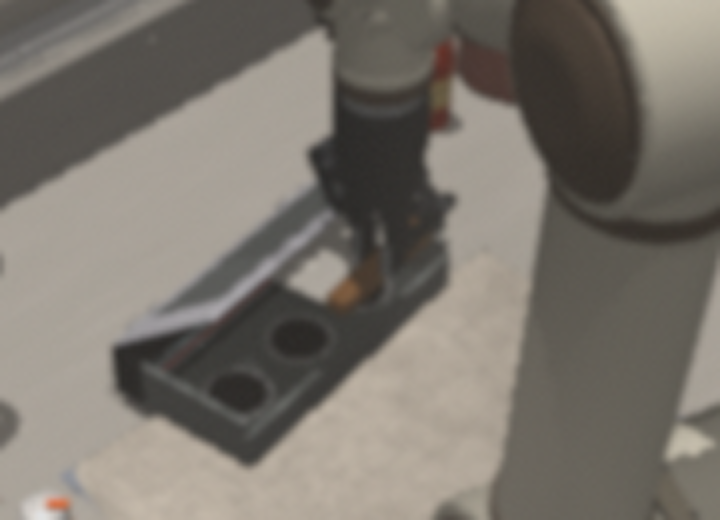

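The cover is up about 40° on the blade, and the spots are visible at crop (240,390) and (300,338). I'll continue the arc.

Emit:
apply_moves --gripper '[15, 15, 15, 15, 15, 15, 15, 15, 15, 15]' --translation '[[0, 0.18, -0.15], [0, 0.18, -0.15], [0, 0.18, -0.15], [0, 0.18, -0.15], [0, 0.22, -0.08], [0, 0.22, -0.08], [0, 0.22, -0.08], [0, 0.22, -0.08], [0, 0, 0], [0, 0, 0]]' --turn '[[0, 0, 0], [0, 0, 0], [0, 0, 0], [0, 0, 0], [0, 0, 0], [0, 0, 0], [0, 0, 0], [0, 0, 0], [0, 0, 0], [0, 0, 0]]'

```text
t: 14.25
eef_pos: [0.5147, -0.0132, 0.1847]
tcp_rot: [-0.0, 0.661, 0.751, -0.0]
force: [0.1, 0.3, -0.8]
width: 0.0192
finger_force: 78.6
```

Emit:
apply_moves --gripper '[15, 15, 15, 15, 15, 15, 15, 15, 15, 15]' --translation '[[0, 0.15, 0], [0, 0.2, 0], [0, 0.2, 0], [0, 0.2, 0], [0, 0.2, 0], [0, 0.2, 0.02], [0, 0.2, 0.02], [0, 0.1, 0], [0, 0, 0], [0, 0, 0]]' --turn '[[0, 0, 0], [0, 0, 0], [0, 0, 0], [0, 0, 0], [0, 0, 0], [0, 0, 0], [0, 0, 0], [0, 0, 0], [0, 0, 0], [0, 0, 0]]'

```text
t: 15.5
eef_pos: [0.5722, -0.0059, 0.1833]
tcp_rot: [-0.0, 0.661, 0.751, -0.0]
force: [-0.3, -0.1, -1.1]
width: 0.0191
finger_force: 78.6
```

Run:
```python
from h import *
np.set_printoptions(precision=4,suppress=True)
im,_=cap('scene'); im2,_=cap('top'); cv2.imwrite('pics/g5.png',np.hstack([cv2.resize(im[100:230,240:400],None,fx=2.5,fy=2.5,interpolation=cv2.INTER_CUBIC),cv2.resize(im2[110:240,290:450],None,fx=2.5,fy=2.5,interpolation=cv2.INTER_CUBIC)]))
print(pose()[0])
```

```text
[ 0.5722 -0.0058  0.1833]
```

View pics/g5.png

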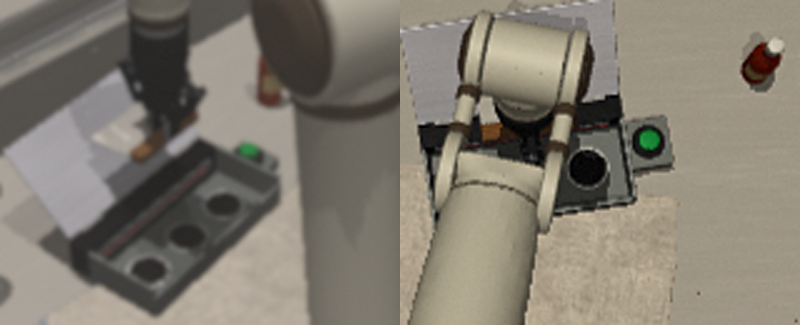

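The cover lies open behind the scanner, and all three spots are visible. Now I'll back out and put the scraper down at about (0.44, -0.30).

Run:
```python
from h import *
plan([.44,-.30,.12],0.0,10)
```

```text
n=10 trans/row [-0.711, -0.381, 0.158] turn/row [-0.0, -0.0, 0.122]
```

Emit:
apply_moves --gripper '[15, 15, 15, 15, 15, 15, 15, 15, 15, 15]' --translation '[[-0.3, -0.7, 0], [-0.6, -0.7, 0], [-0.8, -0.5, 0], [-0.8, -0.4, 0], [-0.8, -0.4, 0.1], [-0.8, -0.3, 0.2], [-0.8, -0.3, 0.3], [-0.8, -0.3, 0.4], [-0.8, -0.2, 0.3], [-0.6, 0, 0.2]]' --turn '[[0, 0, 0.12], [0, 0, 0.12], [0, 0, 0.12], [0, 0, 0.12], [0, 0, 0.12], [0, 0, 0.12], [0, 0, 0.12], [0, 0, 0.12], [0, 0, 0.12], [0, 0, 0.12]]'

```text
t: 16.85
eef_pos: [0.4393, -0.3037, 0.1228]
tcp_rot: [-0.0, 0.707, 0.707, -0.0]
force: [-0.0, 0.3, 0.2]
width: 0.019
finger_force: 78.7
```

Run:
```python
from h import *
print(pose()); plan([.44,-.30,.016],0.0,8)
```

```text
(array([ 0.43926177, -0.3036728 ,  0.12276719]), array([[-3.33934715e-05,  9.99999891e-01, -4.65664511e-04],
       [ 9.99999948e-01,  3.35433490e-05,  3.21853010e-04],
       [ 3.21868595e-04, -4.65653739e-04, -9.99999840e-01]]))
n=8 trans/row [0.011, 0.002, 0.334] turn/row [-0.001, -0.0, 0.0]
```

Emit:
apply_moves --gripper '[15, 15, 15, 15, 15, 15, 15, 15, 15, 15]' --translation '[[0, 0, 0.4], [0, 0, 0.5], [0, 0, 0.5], [0, 0, 0.5], [0, 0, 0.4], [0, 0, 0.25], [0, 0, 0.1], [0, 0, 0.06], [0, 0, 0.05], [0, 0, 0]]' --turn '[[0, 0, 0], [0, 0, 0], [0, 0, 0], [0, 0, 0], [0, 0, 0], [0, 0, 0], [0, 0, 0], [0, 0, 0], [0, 0, 0], [0, 0, 0]]'

```text
t: 18.1
eef_pos: [0.4402, -0.3028, 0.0131]
tcp_rot: [0.0, 0.707, 0.708, -0.0]
force: [-0.5, -0.2, -2.1]
width: 0.0189
finger_force: 78.7
```

Emit:
apply_moves --gripper '[15, 15, 15, 15, 50, 50, 50, 50, 60, 60]' --translation '[[0, 0, 0.03], [0, 0, 0.03], [0, 0, 0.02], [0, 0, 0], [0, 0, 0], [0, 0, 0], [0, 0, 0], [0, 0, -0.2], [0, 0, -0.6], [0, 0, -0.8]]' --turn '[[0, 0, 0], [0, 0, 0], [0, 0, 0], [0, 0, 0], [0, 0, 0], [0, 0, 0], [0, 0, 0], [0, 0, 0], [0, 0, 0], [0, 0, 0]]'

```text
t: 19.35
eef_pos: [0.4397, -0.3021, 0.0742]
tcp_rot: [-0.001, 0.707, 0.708, 0.0]
force: [0.7, -0.5, 0.0]
width: 0.0604
finger_force: 0.0
```

Emit:
apply_moves --gripper '[75, 75, 75, 75, 75, 75, 75, 75, 75, 75]' --translation '[[0, 0, -0.9], [0, 0, -0.9], [0, 0, -0.5], [0, -0.5, 0], [0, -0.5, 0], [0, -0.5, 0], [0, -0.5, 0], [0, -0.5, 0], [0, 0, 0], [0, 0, 0]]' --turn '[[0, 0, 0], [0, 0, 0], [0, 0, 0], [0, 0, 0], [0, 0, 0], [0, 0, 0], [0, 0, 0], [0, 0, 0], [0, 0, 0], [0, 0, 0]]'

```text
t: 20.6
eef_pos: [0.3406, -0.3029, 0.1662]
tcp_rot: [0.001, 0.707, 0.708, 0.0]
force: [-0.3, -0.1, 0.8]
width: 0.0749
finger_force: 0.0
```

Run:
```python
from h import *
print(pose())
im,_=cap('scene'); im2,_=cap('top')
cv2.imwrite('pics/g6.png',np.vstack([cv2.resize(im2[110:280,220:500],None,fx=2.8,fy=2.8,interpolation=cv2.INTER_CUBIC)]))
# orange pixels
for n,i in(('scene',im),('top',im2)):
    h=cv2.cvtColor(i,cv2.COLOR_BGR2HSV); m=((h[...,0]<14)&(h[...,1]>170)&(h[...,2]>100)).astype(np.uint8)
    k,l,s,c=cv2.connectedComponentsWithStats(m)
    print(n,[(s[j].tolist(),np.round(c[j],1).tolist(),np.round(pt(n,*c[j]),3).tolist()) for j in range(1,k) if s[j,4]>3])
```

```text
(array([ 0.34064176, -0.3029474 ,  0.16617121]), array([[-1.60375764e-03,  9.99998361e-01,  8.39721405e-04],
       [ 9.99998461e-01,  1.60435427e-03, -7.10325139e-04],
       [-7.11671185e-04,  8.38580923e-04, -9.99999395e-01]]))
scene [([49, 390, 4, 4, 4], [50.5, 391.5], [0.499, 0.935, 0.009])]
top [([80, 187, 34, 11, 61], [96.0, 191.8], [0.513, 0.886, 0.008]), ([252, 191, 4, 5, 8], [253.5, 193.1], [0.483, 0.294, 0.088]), ([425, 203, 2, 4, 4], [425.8, 204.5], [0.438, -0.303, 0.023]), ([267, 244, 11, 2, 11], [272.0, 244.6], [0.309, 0.242, 0.017]), ([281, 246, 9, 1, 9], [285.0, 246.0], [0.303, 0.197, 0.01]), ([294, 247, 18, 2, 18], [302.5, 247.4], [0.297, 0.136, 0.006]), ([313, 248, 51, 10, 58], [337.7, 252.8], [0.276, 0.011, 0.013]), ([365, 258, 9, 1, 9], [369.0, 258.0], [0.256, -0.098, 0.015])]
```

View pics/g6.png

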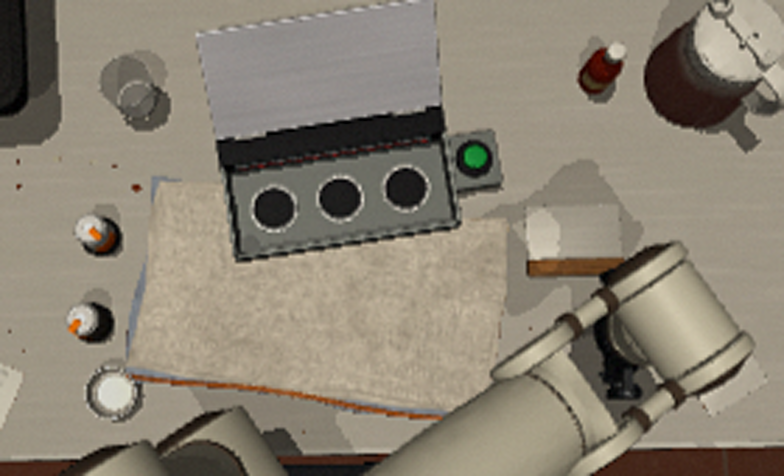

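The picture shows the cover open and the scraper lying flat at crop (575,240). The spots are at (274,208), (340,197) and (406,188), and only two shakers are there. Next I'll measure spots and shakers closely.

Run:
```python
from h import *
np.set_printoptions(precision=4,suppress=True)
im,_,_,_=load('scene'); im2,_,_,_=load('top')
g=cv2.cvtColor(im2,cv2.COLOR_BGR2GRAY)
for (a,b),ys in zip([(274,208),(340,197),(406,188)],(.085,0,-.085)):
    u,v=220+a/2.8,110+b/2.8
    U,V=np.meshgrid(np.arange(int(u)-9,int(u)+10),np.arange(int(v)-9,int(v)+10))
    w=np.clip(60-g[V,U].astype(float),0,None)*(np.hypot(U-u,V-v)<8.2)
    cu,cv_=(w*U).sum()/w.sum(),(w*V).sum()/w.sum()
    print('spot',(u,v),(cu,cv_),pt('top',cu,cv_,.021),'model',st(0,ys,.006))
T=[]
for P0 in([.488,.299,.045],[.378,.307,.045]):
    r=[]
    for n,i in(('scene',im),('top',im2)):
        u,v=proj(n,P0); u0,v0=int(u)-20,int(v)-20; print(n,u0,v0)
        r.append(cv2.resize(i[v0:v0+40,u0:u0+40],None,fx=7,fy=7,interpolation=cv2.INTER_NEAREST))
    T.append(np.hstack(r))
cv2.imwrite('pics/k1.png',np.vstack(T))
```

```text
spot (317.8571428571429, 184.28571428571428) (np.float64(317.21411612346213), np.float64(183.8428663932657)) [0.5214 0.0791 0.021 ] model [0.5183 0.0757 0.021 ]
spot (341.42857142857144, 180.35714285714286) (np.float64(340.8274226804124), np.float64(180.06515463917526)) [ 0.533  -0.0055  0.021 ] model [ 0.5293 -0.0086  0.021 ]
spot (365.0, 177.14285714285717) (np.float64(364.3221032132424), np.float64(176.5398247322298)) [ 0.5438 -0.0896  0.021 ] model [ 0.5403 -0.0929  0.021 ]
scene 233 224
top 234 173
scene 254 245
top 232 204
```

View pics/k1.png

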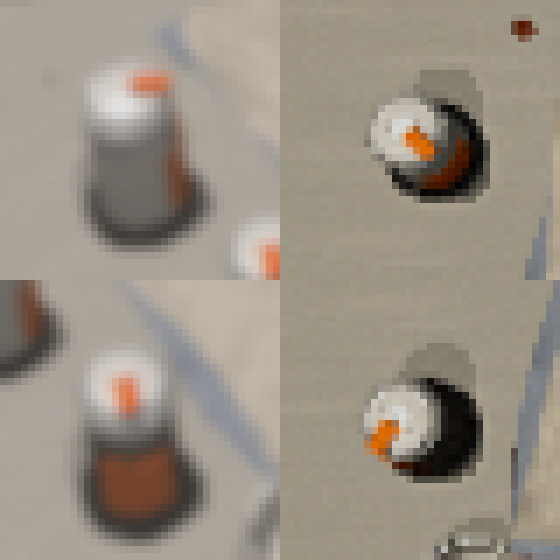

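```bash
cat > fit.py <<'E'
from h import *
from scipy.optimize import minimize
def masks(i):
    i=cv2.resize(i,None,fx=3,fy=3,interpolation=cv2.INTER_LINEAR)
    h=cv2.cvtColor(i,cv2.COLOR_BGR2HSV).astype(float); H,S,V=h[...,0],h[...,1],h[...,2]
    o=np.clip((S-100)/60,0,1)*((H<20)|(H>172))*(V>50)
    f=np.maximum.reduce([o,np.clip((26-S)/10,0,1),np.clip((75-V)/20,0,1)])
    return o,f
def surf():
    P=[];N=[];C=[]
    A=np.linspace(-np.pi,np.pi,73)[:-1]
    prof=[(26,z) for z in np.arange(0,10.1,2)]+[(21,z) for z in np.arange(10,60.1,2)]+[(19.5*np.cos(t),62+22*np.sin(t)) for t in np.linspace(0,1.5,12)]
    for r,z in prof:
        for a in A:
            if z>=60: t=np.arcsin(min(1,max(0,(z-62)/22))); n=(np.cos(t)*np.cos(a),np.cos(t)*np.sin(a),np.sin(t))
            else: n=(np.cos(a),np.sin(a),0)
            P.append((r*np.cos(a),r*np.sin(a),z));N.append(n);C.append(0)
    for z in np.arange(18,52.1,1.5):
        for a in np.linspace(-.62,.62,15): P.append((21.3*np.cos(a),21.3*np.sin(a),z));N.append((np.cos(a),np.sin(a),0));C.append(1)
    for t in np.linspace(.1,1.25,12):
        for y in np.linspace(-4,4,7): P.append((20*np.cos(t),y,62+22.5*np.sin(t)));N.append((np.cos(t),0,np.sin(t)));C.append(1)
    return np.array(P)/1000,np.array(N),np.array(C)
SP,SN,SC=surf()
def fit(p0,zf,names=('scene','top'),free_xy=True,yaws=None,verbose=False):
    D={}
    for n in names:
        im,d,K,P=load(n); u,v=proj(n,[*p0,zf+.04]); u0,v0=int(u)-24,int(v)-24
        D[n]=(masks(im[v0:v0+48,u0:u0+48]),K,P,u0,v0)
    def cost(q):
        c=0
        for n in names:
            (o,f),K,P,u0,v0=D[n]
            R=Rn.from_euler('z',q[2]).as_matrix(); X=SP@R.T+np.array([q[0],q[1],zf]); Nn=SN@R.T
            vis=((P[:3,3]-X)*Nn).sum(1)>0
            Y=(X-P[:3,3])@P[:3,:3]; u=(-K[0,0]*Y[:,0]/Y[:,2]+K[0,2]-u0)*3+1; v=(K[1,1]*Y[:,1]/Y[:,2]+K[1,2]-v0)*3+1
            def ren(sel,w):
                m=np.zeros(o.shape); uu,vv=np.clip(u[sel],0,142),np.clip(v[sel],0,142); a,b=uu.astype(int),vv.astype(int); fu,fv=uu-a,vv-b
                for da,db,wt in((0,0,(1-fu)*(1-fv)),(1,0,fu*(1-fv)),(0,1,(1-fu)*fv),(1,1,fu*fv)): np.add.at(m,(b+db,a+da),wt)
                return np.clip(cv2.GaussianBlur(m,(0,0),2.)*w,0,1)
            k=cv2.getGaussianKernel(1,1)
            mo=ren(vis&(SC==1),4); mf=ren(vis,4); 
            B=lambda x:cv2.GaussianBlur(x,(0,0),1.5)
            c+=2*((mo-B(o))**2).sum()/60
            if free_xy: c+=((mf-B(f))**2).sum()/200
        return c
    best=None
    for y in (yaws if yaws is not None else np.arange(-3,3,.5)):
        x0=[*p0,y]
        r=minimize(cost,x0,method='Nelder-Mead',options=dict(initial_simplex=[x0,[p0[0]+.006,p0[1],y],[p0[0],p0[1]+.006,y],[*p0,y+.4]],xatol=1e-4,fatol=1e-4,maxiter=150))
        if best is None or r.fun<best.fun: best=r
    return best
E
python3 - <<'E'
from fit import *
for n,p in(('white',[.488,.299]),('dark',[.378,.307])):
    for nm in(('scene','top'),('scene',),('top',)):
        r=fit(p,0,nm,yaws=np.arange(-3,3,1.)); print(n,nm,np.round(r.x,4),np.degrees(r.x[2])%360,r.fun)
E
```

```text
white ('scene', 'top') [ 0.4855  0.3078 -1.5123] 273.35179601861637 36.05038764549433
white ('scene',) [ 0.5404  0.2657 -0.1778] 349.8149609465152 17.964045782097863
white ('top',) [ 0.4932  0.3046 -2.3494] 225.38788962735225 11.19716374175525
dark ('scene', 'top') [0.3797 0.309  2.2154] 126.9351285448847 37.3608980266091
dark ('scene',) [ 0.3818  0.3104 -3.8534] 139.21764796908118 25.753322195259194
dark ('top',) [0.3801 0.3109 2.228 ] 127.65317441587634 10.56711761609428
```

```bash
sed -i "s/if free_xy: c+=/if free_xy and n=='top': c+=/; s/return np.clip(cv2.GaussianBlur(m,(0,0),2.)\*w,0,1)/m=np.clip(cv2.GaussianBlur(m,(0,0),2.)*w,0,1); return cv2.GaussianBlur(m,(0,0),3) if n=='scene' else m/" fit.py
python3 - <<'E'
from fit import *
for n,p in(('white',[.492,.303]),('dark',[.380,.310])):
    for nm in(('scene','top'),('top',)):
        r=fit(p,0,nm,yaws=np.arange(-3,3,1.)); print(n,nm,np.round(r.x,4),np.degrees(r.x[2])%360,r.fun)
im,_,K,P=load('top')
for (u,v) in((253.6,193.3),): pass
# cap centroid from top + tab centroid
for p in([.492,.303],[.380,.310]):
    u,v=proj('top',[*p,.075]); U,V=np.meshgrid(np.arange(int(u)-10,int(u)+11),np.arange(int(v)-10,int(v)+11))
    h=cv2.cvtColor(im,cv2.COLOR_BGR2HSV)[V,U].astype(float)
    w=((h[...,1]<28)&(h[...,2]>150))*1.; o=((h[...,1]>150)&(h[...,2]>150)&(h[...,0]<20))*1.
    a=w+o; c=[(a*U).sum()/a.sum(),(a*V).sum()/a.sum()]; t=[(o*U).sum()/o.sum(),(o*V).sum()/o.sum()]
    A=pt('top',*c,.072); B=pt('top',*t,.079); print(a.sum(),o.sum(),c,t,A,B,np.degrees(np.arctan2(*(B-A)[1::-1]))%360)
    h2=cv2.cvtColor(load('scene')[0],cv2.COLOR_BGR2HSV)
E
```

```text
white ('scene', 'top') [ 0.4729  0.2976 -0.1204] 353.1032035053304 16.196037041559865
white ('top',) [ 0.4932  0.3046 -2.3495] 225.38493680346966 11.093439324302546
dark ('scene', 'top') [ 0.3796  0.3097 -4.0518] 127.84696601747055 16.643081236052467
dark ('top',) [0.3801 0.3109 2.2308] 127.81642362274657 10.246004648120497
64.0 13.0 [np.float64(251.046875), np.float64(191.15625)] [np.float64(253.6153846153846), np.float64(193.15384615384616)] [0.49280858 0.30620832 0.072     ] [0.48460704 0.295889   0.079     ] 231.52316661423333
67.0 14.0 [np.float64(248.13432835820896), np.float64(223.62686567164178)] [np.float64(246.07142857142858), np.float64(226.07142857142858)] [0.38053452 0.31571493 0.072     ] [0.37181172 0.32129064 0.079     ] 147.41282642182912
```

Estimates: white shaker at (0.493, 0.305) with label yaw about 228°, dark shaker at (0.380, 0.311) with label yaw about 146°. Station yaw is 7.5°. I'll take the white one first, grasping with tool y at -42° and placing at +97.5°.

```bash
sed -i 's/^ST=.*/ST=np.array([0.5325,-0.006]); SY=0.131/' h.py
python3 - <<'E'
from h import *
print(pt('top',260.5,249.5,.037))
plan([.493,.305,.15],np.radians(-42),20)
E
```

```text
[0.29225593 0.27925197 0.037     ]
n=20 trans/row [0.797, -0.081, 0.02] turn/row [0.0, 0.0, 0.351]
```

Emit:
apply_moves --gripper '[75, 75, 75, 75, 75, 75, 75, 75, 75, 75]' --translation '[[0.8, -0.08, 0.02], [0.8, -0.08, 0.02], [0.8, -0.08, 0.02], [0.8, -0.08, 0.02], [0.8, -0.08, 0.02], [0.8, -0.08, 0.02], [0.8, -0.08, 0.02], [0.8, -0.08, 0.02], [0.8, -0.08, 0.02], [0.8, -0.08, 0.02]]' --turn '[[0, 0, 0.35], [0, 0, 0.35], [0, 0, 0.35], [0, 0, 0.35], [0, 0, 0.35], [0, 0, 0.35], [0, 0, 0.35], [0, 0, 0.35], [0, 0, 0.35], [0, 0, 0.35]]'

```text
t: 21.95
eef_pos: [0.3609, 0.0177, 0.158]
tcp_rot: [0.0, 0.824, 0.567, 0.0]
force: [0.6, 0.4, 0.6]
width: 0.0751
finger_force: 0.0
```

Emit:
apply_moves --gripper '[75, 75, 75, 75, 75, 75, 75, 75, 75, 75]' --translation '[[0.8, -0.08, 0.02], [0.8, -0.08, 0.02], [0.8, -0.08, 0.02], [0.8, -0.08, 0.02], [0.8, -0.08, 0.02], [0.8, -0.08, 0.02], [0.8, -0.08, 0.02], [0.8, -0.08, 0.02], [0.8, -0.08, 0.02], [0.7, -0.08, 0.02]]' --turn '[[0, 0, 0.35], [0, 0, 0.35], [0, 0, 0.35], [0, 0, 0.35], [0, 0, 0.35], [0, 0, 0.35], [0, 0, 0.35], [0, 0, 0.35], [0, 0, 0.35], [0, 0, 0.35]]'

```text
t: 23.2
eef_pos: [0.4917, 0.3057, 0.1494]
tcp_rot: [-0.0, 0.913, 0.407, -0.0]
force: [1.5, -0.4, -0.1]
width: 0.0753
finger_force: 0.0
```

Run:
```python
from h import *
print(pose()[0]); 
a=load('top')[0].astype(int); s=load('scene')[0].astype(int); im2,_=cap('top'); im,_=cap('scene')
# has anything been knocked? compare shaker/scraper windows with earlier frames
for nm,p in(('white',[.493,.305,.04]),('dark',[.38,.311,.04]),('scraper',[.47,-.3,.01])):
    for n,o,i in(('top',a,im2),('scene',s,im)):
        u,v=proj(n,p).astype(int); print(nm,n,np.abs(o-i)[v-9:v+10,u-9:u+10].mean().round(1))
plan([.493,.305,.027],np.radians(-42),9)
```

```text
[0.49173525 0.30572509 0.14941102]
white top 35.1
white scene 21.6
dark top 45.8
dark scene 9.4
scraper top 20.3
scraper scene 49.3
n=9 trans/row [-0.001, 0.004, 0.34] turn/row [-0.0, -0.001, 0.004]
```

```bash
cat >> h.py <<'E'
def orange(n,u0,u1,v0,v1,smin=110,vmin=70):
    i=load(n)[0]; h=cv2.cvtColor(i,cv2.COLOR_BGR2HSV)
    m=np.zeros(h.shape[:2],np.uint8); m[v0:v1,u0:u1]=((h[...,0]<20)&(h[...,1]>smin)&(h[...,2]>vmin))[v0:v1,u0:u1]
    k,l,s,c=cv2.connectedComponentsWithStats(m)
    return [(int(s[j,4]),np.round(c[j],2).tolist()) for j in range(1,k) if s[j,4]>2]
E
python3 - <<'E'
from h import *
print('now',orange('scene',225,300,215,300)); 
i=cv2.imread('pics/g2.png')
z=np.load('scene.npz'); 
im0=cv2.imread('pics/s1.png'); d=dict(z); d['im']=im0; np.savez('old.npz',**d); print('old',orange('old',225,300,215,300))
E
```

```text
now [(3, [253.33, 235.67]), (14, [258.07, 248.93]), (11, [271.64, 261.09]), (89, [273.18, 273.57])]
old [(10, [254.0, 235.5]), (9, [258.0, 249.0]), (10, [271.6, 261.3]), (85, [273.16, 273.6])]
```

Both shakers are unmoved. Grasp the white one now.

Emit:
apply_moves --gripper '[75, 75, 75, 75, 75, 75, 75, 75, 75, 30]' --translation '[[0, 0, 0.34], [0, 0, 0.34], [0, 0, 0.34], [0, 0, 0.34], [0, 0, 0.34], [0, 0, 0.34], [0, 0, 0.34], [0, 0, 0.34], [0, 0, 0.3], [0, 0, 0]]' --turn '[[0, 0, 0], [0, 0, 0], [0, 0, 0], [0, 0, 0], [0, 0, 0], [0, 0, 0], [0, 0, 0], [0, 0, 0], [0, 0, 0], [0, 0, 0]]' --grip_force 40

```text
t: 24.55
eef_pos: [0.4903, 0.3037, 0.0276]
tcp_rot: [-0.0, 0.913, 0.407, -0.001]
force: [0.7, 0.4, -0.2]
width: 0.0585
finger_force: 0.0
```

Emit:
apply_moves --gripper '[30, 30, 30, 30, 30, 30, 30, 30, 30, 30]' --translation '[[0, 0, 0], [0, 0, 0], [0, 0, 0], [0, 0, 0], [0, 0, -0.2], [0, 0, -0.5], [0, 0, -0.6], [0, 0, -0.6], [0, 0, -0.6], [0, 0, -0.2]]' --turn '[[0, 0, 0], [0, 0, 0], [0, 0, 0], [0, 0, 0], [0, 0, 0], [0, 0, 0], [0, 0, 0], [0, 0, 0], [0, 0, 0], [0, 0, 0]]'

```text
t: 25.8
eef_pos: [0.4924, 0.3045, 0.1397]
tcp_rot: [0.0, 0.913, 0.408, 0.002]
force: [0.3, 0.4, -2.2]
width: 0.0408
finger_force: 40.8
```

Run:
```python
from h import *
print(pose(),arm.observe()['joint_pos']); t=st(0,.085); print(t)
R0=down(np.radians(-42))
for p,y in(([.40,.17,.15],97.5-70),([t[0],t[1],.15],97.5)): plan(p,np.radians(y),20)
plan([t[0],t[1],.15],np.radians(97.5),24)
```

```text
(array([0.49235396, 0.30453264, 0.1397483 ]), array([[ 0.66780806,  0.74432357,  0.00384869],
       [ 0.74432451, -0.6678165 ,  0.00146877],
       [ 0.00366346,  0.00188382, -0.99999152]])) [3.45267386e-01 2.50584761e-01 1.67809431e+00 8.50191246e-05
 1.20879492e+00 1.07650696e+00]
[0.52139682 0.0782717  0.015     ]
n=20 trans/row [-0.196, -0.094, -0.013] turn/row [0.002, -0.001, -0.578]
n=20 trans/row [-0.353, -0.108, -0.014] turn/row [0.003, 0.0, -1.162]
n=24 trans/row [-0.294, -0.093, -0.011] turn/row [0.002, 0.0, -0.968]
```

Emit:
apply_moves --gripper '[30, 30, 30, 30, 30, 30, 30, 30, 30, 30]' --translation '[[-0.29, -0.09, 0], [-0.29, -0.09, 0], [-0.29, -0.09, 0], [-0.29, -0.09, 0], [-0.29, -0.09, 0], [-0.29, -0.09, 0], [-0.29, -0.09, 0], [-0.29, -0.09, 0], [-0.29, -0.09, 0], [-0.29, -0.09, 0]]' --turn '[[0, 0, -0.97], [0, 0, -0.97], [0, 0, -0.97], [0, 0, -0.97], [0, 0, -0.97], [0, 0, -0.97], [0, 0, -0.97], [0, 0, -0.97], [0, 0, -0.97], [0, 0, -0.97]]'

```text
t: 27.05
eef_pos: [0.4272, 0.2059, 0.1366]
tcp_rot: [-0.0, 0.598, 0.801, -0.0]
force: [-0.6, -0.3, -2.9]
width: 0.0411
finger_force: 40.8
```

Emit:
apply_moves --gripper '[30, 30, 30, 30, 30, 30, 30, 30, 30, 30]' --translation '[[-0.29, -0.09, 0], [-0.29, -0.09, 0], [-0.29, -0.09, 0], [-0.29, -0.09, 0], [-0.29, -0.09, 0], [-0.29, -0.09, 0], [-0.29, -0.09, 0], [-0.29, -0.09, 0], [-0.29, -0.09, 0], [-0.29, -0.09, 0]]' --turn '[[0, 0, -0.97], [0, 0, -0.97], [0, 0, -0.97], [0, 0, -0.97], [0, 0, -0.97], [0, 0, -0.97], [0, 0, -0.97], [0, 0, -0.97], [0, 0, -0.97], [0, 0, -0.97]]'

```text
t: 28.3
eef_pos: [0.4772, 0.1009, 0.1366]
tcp_rot: [-0.001, 0.133, 0.991, -0.0]
force: [-0.5, -0.2, -2.3]
width: 0.0409
finger_force: 40.8
```

Emit:
apply_moves --gripper '[30, 30, 30, 30, 30, 30, 30, 30, 30, 30]' --translation '[[-0.29, -0.09, 0], [-0.29, -0.09, 0], [-0.29, -0.09, 0], [-0.29, -0.09, 0], [0, 0, 0], [0, 0, 0], [0, 0, 0], [0, 0, 0], [0, 0, 0], [0, 0, 0]]' --turn '[[0, 0, -0.97], [0, 0, -0.97], [0, 0, -0.97], [0, 0, -0.97], [0, 0, 0], [0, 0, 0], [0, 0, 0], [0, 0, 0], [0, 0, 0], [0, 0, 0]]'

```text
t: 29.55
eef_pos: [0.5216, 0.0815, 0.1369]
tcp_rot: [0.0, -0.068, 0.998, -0.0]
force: [0.6, -1.1, -1.9]
width: 0.0408
finger_force: 40.8
```

Run:
```python
from h import *
np.set_printoptions(precision=4,suppress=True)
print(pose(),arm.observe()['joint_pos']); t=st(0,.085); print(t)
plan([t[0],t[1],.049],np.radians(97.5),10)
```

```text
(array([0.5216, 0.0815, 0.1369]), array([[-0.9908, -0.1352,  0.    ],
       [-0.1352,  0.9908, -0.    ],
       [-0.    , -0.    , -1.    ]])) [-0.074   0.1311  1.8223 -0.      1.1881 -1.7805]
[0.5214 0.0783 0.015 ]
n=10 trans/row [0.002, -0.008, 0.22] turn/row [-0.0, 0.0, 0.005]
```

Emit:
apply_moves --gripper '[30, 30, 30, 30, 30, 30, 30, 30, 30, 30]' --translation '[[0, -0.04, 0.3], [0, -0.04, 0.4], [0, 0, 0.4], [0, 0, 0.4], [0, 0, 0.4], [0, 0, 0.2], [0, 0, 0.06], [0, 0, 0.03], [0, 0, 0], [0, 0, 0]]' --turn '[[0, 0, 0], [0, 0, 0], [0, 0, 0], [0, 0, 0], [0, 0, 0], [0, 0, 0], [0, 0, 0], [0, 0, 0], [0, 0, 0], [0, 0, 0]]'

```text
t: 30.8
eef_pos: [0.5221, 0.0784, 0.0506]
tcp_rot: [-0.0, -0.068, 0.998, -0.0]
force: [-5.7, 0.5, 7.0]
width: 0.0409
finger_force: 41.5
```

Emit:
apply_moves --gripper '[44, 48, 54, 54, 54, 54, 54, 54, 54, 54]' --translation '[[0, 0, 0], [0, 0, 0], [0, 0, 0], [0, 0, 0], [0, 0, -0.3], [0, 0, -0.6], [0, 0, -0.8], [0, 0, -0.8], [0, 0, -0.8], [0, 0, -0.2]]' --turn '[[0, 0, 0], [0, 0, 0], [0, 0, 0], [0, 0, 0], [0, 0, 0], [0, 0, 0], [0, 0, 0], [0, 0, 0], [0, 0, 0], [0, 0, 0]]'

```text
t: 32.05
eef_pos: [0.5237, 0.0782, 0.1925]
tcp_rot: [0.003, -0.068, 0.998, -0.0]
force: [-0.2, 0.2, 0.0]
width: 0.0542
finger_force: 0.0
```

Emit:
apply_moves --gripper '[75, 75, 75, 75, 75, 75, 75, 75, 75, 75]' --translation '[[0.8, 0, 0], [0.8, 0, 0], [0.8, 0, 0], [0.8, 0, 0], [0.8, 0, 0], [0, 0, 0], [0, 0, 0], [0, 0, 0], [0, 0, 0], [0, 0, 0]]' --turn '[[0, 0, 1], [0, 0, 1], [0, 0, 1], [0, 0, 1], [0, 0, 1], [0, 0, 1], [0, 0, 1], [0, 0, 0], [0, 0, 0], [0, 0, 0]]'

```text
t: 33.3
eef_pos: [0.3642, 0.09, 0.1891]
tcp_rot: [-0.0, 0.294, 0.956, -0.0]
force: [-0.2, -1.1, 0.1]
width: 0.0756
finger_force: 0.0
```

```bash
cat >> h.py <<'E'
def capdir(p,zf):
    "top camera: cap axis and tab direction (deg) from white+orange centroids"
    im=load('top')[0]; u,v=proj('top',[*p,zf+.075]); U,V=np.meshgrid(np.arange(int(u)-10,int(u)+11),np.arange(int(v)-10,int(v)+11))
    h=cv2.cvtColor(im,cv2.COLOR_BGR2HSV)[V,U].astype(float)
    w=((h[...,1]<28)&(h[...,2]>150))*1.; o=((h[...,1]>150)&(h[...,2]>150)&(h[...,0]<20))*1.
    a=w+o; c=[(a*U).sum()/a.sum(),(a*V).sum()/a.sum()]; t=[(o*U).sum()/o.sum(),(o*V).sum()/o.sum()]
    A=pt('top',*c,zf+.072); B=pt('top',*t,zf+.079); return a.sum(),o.sum(),A[:2],B[:2]-A[:2],np.degrees(np.arctan2(*(B-A)[1::-1]))
E
python3 - <<'E'
from h import *
np.set_printoptions(precision=4,suppress=True)
print(pose()[0]); im2,_=cap('top'); im,_=cap('scene')
t=st(0,.085); print(t,capdir(t[:2],.021))
u,v=proj('top',t).astype(int); a=im2[v-20:v+20,u-20:u+20]; u,v=proj('scene',t).astype(int); b=im[v-24:v+16,u-20:u+20]; print(u,v)
cv2.imwrite('pics/k2.png',cv2.resize(np.hstack([a,b]),None,fx=9,fy=9,interpolation=cv2.INTER_NEAREST))
E
```

```text
[0.3642 0.09   0.1891]
[0.5214 0.0783 0.015 ] (np.float64(65.0), np.float64(12.0), array([0.5205, 0.0791]), array([0.0135, 0.0032]), np.float64(13.51334131645427))
298 209
```

View pics/k2.png

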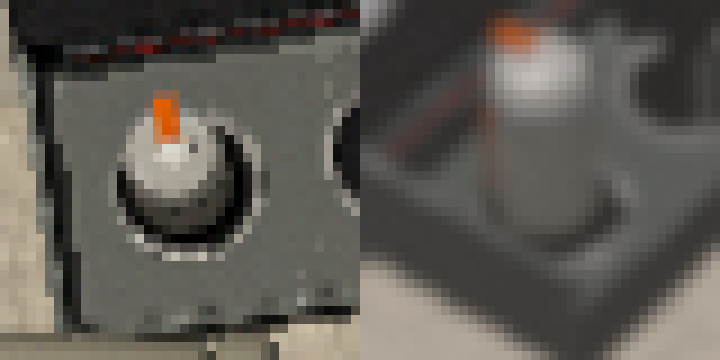

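Upright and centred on the spot; the tab points at the scanner to within a few degrees. A quick numeric check comes next, then the dark one.

Run:
```python
from fit import *
np.set_printoptions(precision=4,suppress=True)
t=st(0,.085)
r=fit(t[:2],.021,('top',),yaws=[-.3,.1,.5]); print(np.degrees(r.x[2]),r.x,r.fun)
r=fit(t[:2],.021,('top','scene'),yaws=[-.3,.1,.5]); print(np.degrees(r.x[2]),r.x,r.fun)
# soft tab centroid, top & scene
for n in('top','scene'):
    i=load(n)[0]; u,v=proj(n,[t[0]+.01,t[1],.1]).astype(int); 
    c=i[v-9:v+10,u-9:u+10].astype(float); w=np.clip(c[...,2]-c[...,0]-45,0,None); 
    U,V=np.meshgrid(np.arange(u-9,u+10),np.arange(v-9,v+10)); w*=(V>v-6) if n=='top' else 1
    print(n,w.sum(),(w*U).sum()/w.sum(),(w*V).sum()/w.sum(), [ (a,np.round(proj(n,[t[0]+.012*np.cos(np.radians(a)),t[1]+.012*np.sin(np.radians(a)),.101]),2).tolist()) for a in(-5,7.5,20)])
print(orange('scene',265,310,195,240)); print(capdir([.38,.311],0))
print(pose()[0]); plan([.380,.312,.15],np.radians(56),10)
```

```text
3.1620604228150784 [0.5209 0.0819 0.0552] 42.84832711633719
2.7625534439107144 [0.5222 0.0816 0.0482] 44.480690269946315
top 1897.0 314.95519240906697 176.63679493937798 [(-5, [316.48, 176.6]), (7.5, [315.72, 176.63]), (20, [314.97, 176.83])]
scene 508.0 294.56102362204723 188.4251968503937 [(-5, [295.57, 189.11]), (7.5, [294.99, 189.5]), (20, [294.55, 189.97])]
[]
(np.float64(71.0), np.float64(14.0), array([0.3807, 0.3152]), array([-0.0089,  0.0061]), np.float64(145.59560113854798))
[0.3643 0.09   0.1892]
n=10 trans/row [0.279, 0.482, 0.098] turn/row [-0.0, -0.0, -0.003]
```

White is within tolerance (estimates 3 to 16° against a target of 7.5°, tab line about 7°). Now the dark one.

Emit:
apply_moves --gripper '[75, 75, 75, 75, 75, 75, 75, 75, 75, 75]' --translation '[[0.28, 0.48, 0.1], [0.28, 0.48, 0.1], [0.28, 0.48, 0.1], [0.28, 0.48, 0.1], [0.28, 0.48, 0.1], [0.28, 0.48, 0.1], [0.28, 0.48, 0.1], [0.28, 0.48, 0.1], [0.28, 0.48, 0.1], [0.28, 0.48, 0.1]]' --turn '[[0, 0, 0], [0, 0, 0], [0, 0, 0], [0, 0, 0], [0, 0, 0], [0, 0, 0], [0, 0, 0], [0, 0, 0], [0, 0, 0], [0, 0, 0]]'

```text
t: 34.65
eef_pos: [0.3797, 0.3125, 0.1491]
tcp_rot: [-0.0, 0.294, 0.956, -0.0]
force: [0.1, 0.8, -0.8]
width: 0.0752
finger_force: 0.0
```

Run:
```python
from h import *
np.set_printoptions(precision=4,suppress=True)
cap('scene'); print(orange('scene',225,300,215,300)); R=pose()[1]; print(pose()[0],np.degrees(np.arctan2(R[1,1],R[0,1])))
plan([.3803,.313,.027],np.radians(56),9)
```

```text
[(6, [271.5, 261.0]), (82, [273.16, 273.9])]
[0.3795 0.3143 0.1487] 55.84538294343677
n=9 trans/row [-0.004, -0.002, 0.338] turn/row [0.001, -0.001, -0.003]
```

Emit:
apply_moves --gripper '[75, 75, 75, 75, 75, 75, 75, 75, 75, 30]' --translation '[[0, 0, 0.34], [0, 0, 0.34], [0, 0, 0.34], [0, 0, 0.34], [0, 0, 0.34], [0, 0, 0.34], [0, 0, 0.34], [0, 0, 0.34], [0, 0, 0.3], [0, 0, 0]]' --turn '[[0, 0, 0], [0, 0, 0], [0, 0, 0], [0, 0, 0], [0, 0, 0], [0, 0, 0], [0, 0, 0], [0, 0, 0], [0, 0, 0], [0, 0, 0]]' --grip_force 40

```text
t: 35.95
eef_pos: [0.3788, 0.3113, 0.0273]
tcp_rot: [-0.001, 0.294, 0.956, -0.001]
force: [0.7, 0.5, 0.5]
width: 0.0586
finger_force: 0.0
```

Emit:
apply_moves --gripper '[30, 30, 30, 30, 30, 30, 30, 30, 30, 30]' --translation '[[0, 0, 0], [0, 0, 0], [0, 0, 0], [0, 0, 0], [0, 0, -0.2], [0, 0, -0.5], [0, 0, -0.6], [0, 0, -0.6], [0, 0, -0.6], [0, 0, -0.2]]' --turn '[[0, 0, 0], [0, 0, 0], [0, 0, 0], [0, 0, 0], [0, 0, 0], [0, 0, 0], [0, 0, 0], [0, 0, 0], [0, 0, 0], [0, 0, 0]]'

```text
t: 37.2
eef_pos: [0.3802, 0.312, 0.138]
tcp_rot: [0.001, 0.294, 0.956, 0.001]
force: [0.4, -0.1, -2.7]
width: 0.041
finger_force: 40.9
```

Run:
```python
from h import *
np.set_printoptions(precision=4,suppress=True)
p,R=pose(); print(p,np.degrees(np.arctan2(R[1,1],R[0,1])),arm.observe()['joint_pos']); t=st(0,-.085); print(t)
plan([t[0],t[1],.14],np.radians(-82.5),24)
```

```text
[0.3802 0.312  0.138 ] 55.780522400383504 [ 0.441   0.0353  1.9224 -0.      1.1815 -0.5325]
[ 0.5436 -0.0903  0.015 ]
n=24 trans/row [-0.492, 0.314, -0.002] turn/row [0.001, -0.001, 0.96]
```

Run:
```python
from h import *
plan([.42,-.07,.14],np.radians(55.78),10)
plan([.5436,-.0903,.14],np.radians(-82.5),24,[.42,-.07,.14],down(np.radians(55.78)))
plan([.42,-.07,.14],np.radians(-82.5),24,[.42,-.07,.14],down(np.radians(55.78)))
```

```text
n=10 trans/row [-0.619, -0.734, -0.005] turn/row [0.002, 0.001, 0.0]
n=24 trans/row [0.003, 0.168, -0.0] turn/row [0.0, 0.0, 0.96]
n=24 trans/row [0.0, 0.0, -0.0] turn/row [0.0, 0.0, 0.96]
```

Emit:
apply_moves --gripper '[30, 30, 30, 30, 30, 30, 30, 30, 30, 30]' --translation '[[-0.62, -0.73, 0], [-0.62, -0.73, 0], [-0.62, -0.73, 0], [-0.62, -0.73, 0], [-0.62, -0.73, 0], [-0.62, -0.73, 0], [-0.62, -0.73, 0], [-0.62, -0.73, 0], [-0.62, -0.73, 0], [-0.62, -0.73, 0]]' --turn '[[0, 0, 0], [0, 0, 0], [0, 0, 0], [0, 0, 0], [0, 0, 0], [0, 0, 0], [0, 0, 0], [0, 0, 0], [0, 0, 0], [0, 0, 0]]'

```text
t: 38.45
eef_pos: [0.4198, -0.0701, 0.1357]
tcp_rot: [-0.001, 0.294, 0.956, 0.0]
force: [0.5, 0.0, -2.6]
width: 0.0408
finger_force: 41.3
```

Emit:
apply_moves --gripper '[30, 30, 30, 30, 30, 30, 30, 30, 30, 30]' --translation '[[0, 0.17, 0], [0, 0.17, 0], [0, 0.17, 0], [0, 0.17, 0], [0, 0.17, 0], [0, 0.17, 0], [0, 0.17, 0], [0, 0.17, 0], [0, 0.17, 0], [0, 0.17, 0]]' --turn '[[0, 0, 0.96], [0, 0, 0.96], [0, 0, 0.96], [0, 0, 0.96], [0, 0, 0.96], [0, 0, 0.96], [0, 0, 0.96], [0, 0, 0.96], [0, 0, 0.96], [0, 0, 0.96]]'

```text
t: 39.7
eef_pos: [0.4764, -0.0364, 0.1355]
tcp_rot: [-0.001, 0.719, 0.695, -0.0]
force: [0.4, 0.1, -1.8]
width: 0.0411
finger_force: 41.5
```

Emit:
apply_moves --gripper '[30, 30, 30, 30, 30, 30, 30, 30, 30, 30]' --translation '[[0, 0.17, 0], [0, 0.17, 0], [0, 0.17, 0], [0, 0.17, 0], [0, 0.17, 0], [0, 0.17, 0], [0, 0.17, 0], [0, 0.17, 0], [0, 0.17, 0], [0, 0.17, 0]]' --turn '[[0, 0, 0.96], [0, 0, 0.96], [0, 0, 0.96], [0, 0, 0.96], [0, 0, 0.96], [0, 0, 0.96], [0, 0, 0.96], [0, 0, 0.96], [0, 0, 0.96], [0, 0, 0.96]]'

```text
t: 40.95
eef_pos: [0.534, -0.0669, 0.1353]
tcp_rot: [-0.001, 0.965, 0.262, -0.001]
force: [0.3, 0.6, -2.0]
width: 0.0409
finger_force: 41.5
```

Emit:
apply_moves --gripper '[30, 30, 30, 30, 30, 30, 30, 30, 30, 30]' --translation '[[0, 0.17, 0], [0, 0.17, 0], [0, 0.17, 0], [0, 0.17, 0], [0, 0, 0], [0, 0, 0], [0, 0, 0], [0, 0, 0], [0, 0, 0], [0, 0, 0]]' --turn '[[0, 0, 0.96], [0, 0, 0.96], [0, 0, 0.96], [0, 0, 0.96], [0, 0, 0], [0, 0, 0], [0, 0, 0], [0, 0, 0], [0, 0, 0], [0, 0, 0]]'

```text
t: 42.2
eef_pos: [0.5448, -0.0921, 0.1365]
tcp_rot: [-0.0, 0.998, 0.066, 0.0]
force: [-0.7, -0.0, -2.8]
width: 0.041
finger_force: 41.6
```

Run:
```python
from h import *
np.set_printoptions(precision=4,suppress=True)
p,R=pose(); print(p,np.degrees(np.arctan2(R[1,1],R[0,1])),arm.observe()['joint_pos'])
plan([.5436,-.0903,.051],np.radians(-82.5),8)
```

```text
[ 0.5448 -0.0921  0.1365] -82.45240533503741 [-0.3862  0.1928  1.7532  0.0001  1.1955  1.0528]
n=8 trans/row [-0.003, -0.006, 0.267] turn/row [-0.0, -0.0, 0.001]
```

Emit:
apply_moves --gripper '[30, 30, 30, 30, 30, 30, 30, 30, 30, 30]' --translation '[[-0.02, -0.03, 0.3], [0, -0.02, 0.4], [0, 0, 0.4], [0, 0, 0.4], [0, 0, 0.3], [0, 0, 0.2], [0, 0, 0.08], [0, 0, 0.03], [0, 0, 0], [0, 0, 0]]' --turn '[[0, 0, 0], [0, 0, 0], [0, 0, 0], [0, 0, 0], [0, 0, 0], [0, 0, 0], [0, 0, 0], [0, 0, 0], [0, 0, 0], [0, 0, 0]]'

```text
t: 43.45
eef_pos: [0.5441, -0.0904, 0.0526]
tcp_rot: [0.0, 0.998, 0.066, 0.0]
force: [-0.1, 0.0, -2.7]
width: 0.0409
finger_force: 41.6
```

Emit:
apply_moves --gripper '[30, 30, 30, 30, 30, 30, 30, 30, 30, 30]' --translation '[[0, 0, 0.02], [0, 0, 0.02], [0, 0, 0.02], [0, 0, 0], [0, 0, 0], [0, 0, 0], [0, 0, 0], [0, 0, 0], [0, 0, 0], [0, 0, 0]]' --turn '[[0, 0, 0], [0, 0, 0], [0, 0, 0], [0, 0, 0], [0, 0, 0], [0, 0, 0], [0, 0, 0], [0, 0, 0], [0, 0, 0], [0, 0, 0]]'

```text
t: 44.7
eef_pos: [0.5438, -0.0903, 0.05]
tcp_rot: [-0.0, 0.998, 0.066, 0.0]
force: [-3.4, 0.2, 4.8]
width: 0.041
finger_force: 42.1
```

Contact. I'll release, rise and back away.

Emit:
apply_moves --gripper '[44, 48, 54, 54, 54, 54, 54, 54, 54, 54]' --translation '[[0, 0, 0], [0, 0, 0], [0, 0, 0], [0, 0, 0], [0, 0, -0.3], [0, 0, -0.6], [0, 0, -0.8], [0, 0, -0.8], [0, 0, -0.8], [0, 0, -0.2]]' --turn '[[0, 0, 0], [0, 0, 0], [0, 0, 0], [0, 0, 0], [0, 0, 0], [0, 0, 0], [0, 0, 0], [0, 0, 0], [0, 0, 0], [0, 0, 0]]'

```text
t: 45.95
eef_pos: [0.5454, -0.0909, 0.193]
tcp_rot: [0.001, 0.998, 0.066, 0.003]
force: [0.3, -0.3, -1.7]
width: 0.054
finger_force: 0.0
```

Emit:
apply_moves --gripper '[54, 54, 54, 54, 54, 54, 54, 54, 54, 54]' --translation '[[-0.8, 0.6, 0], [-0.8, 0.6, 0], [-0.8, 0.6, 0], [-0.8, 0.6, 0], [-0.8, 0.6, 0], [-0.6, 0.6, 0], [0, 0.6, 0], [0, 0, 0], [0, 0, 0], [0, 0, 0]]' --turn '[[0, 0, 0], [0, 0, 0], [0, 0, 0], [0, 0, 0], [0, 0, 0], [0, 0, 0], [0, 0, 0], [0, 0, 0], [0, 0, 0], [0, 0, 0]]'

```text
t: 47.2
eef_pos: [0.3834, -0.2799, 0.1893]
tcp_rot: [-0.0, 0.998, 0.066, -0.0]
force: [-0.7, -0.7, -0.2]
width: 0.0539
finger_force: 0.0
```

Run:
```python
from fit import *
np.set_printoptions(precision=4,suppress=True)
print(pose()[0]); im2,_=cap('top'); im,_=cap('scene')
O=[]
for ys in(.085,-.085):
    t=st(0,ys); print(t[:2],capdir(t[:2],.021)); r=fit(t[:2],.021,('top',),yaws=[-.3,.1,.5]); print('fit',np.degrees(r.x[2]),r.x,r.fun)
    u,v=proj('top',[*t[:2],.06]).astype(int); O.append(im2[v-16:v+16,u-16:u+16])
    # tab principal axis
    U,V=np.meshgrid(np.arange(u-14,u+15),np.arange(v-14,v+10)); c=im2[V,U].astype(float); w=np.clip(c[...,2]-c[...,0]-60,0,120)*(c[...,1]>70)
    m=np.array([(w*U).sum(),(w*V).sum()])/w.sum(); C=np.cov(np.stack([U.ravel(),V.ravel()]),aweights=w.ravel()); e,E=np.linalg.eigh(C); d=E[:,1]*np.sign(-E[1,1])
    outer,inner=pt('top',*(m+2*d),.021+.072),pt('top',*(m-2*d),.021+.083); print('tab',m,np.sqrt(e),'axis yaw',np.degrees(np.arctan2(*(outer-inner)[1::-1])))
b=im2[110:280,240:460]
cv2.imwrite('pics/k3.png',np.vstack([cv2.resize(np.hstack(O),(768,384),interpolation=cv2.INTER_NEAREST)]))
```

```text
[ 0.3834 -0.2799  0.1893]
[0.5214 0.0783] (np.float64(83.0), np.float64(12.0), array([0.52  , 0.0786]), array([0.014 , 0.0038]), np.float64(14.990969832832771))
fit 12.638292878194168 [0.5211 0.0798 0.2206] 41.890705088131156
tab [314.9777 176.7041] [0.801  1.3353] axis yaw 7.916933461335257
[ 0.5436 -0.0903] (np.float64(85.0), np.float64(14.0), array([ 0.5407, -0.088 ]), array([0.0112, 0.0002]), np.float64(1.0159654998194558))
fit 11.76893775981789 [ 0.5394 -0.0908  0.2054] 45.45649412959057
tab [364.8989 170.2568] [0.7721 1.4033] axis yaw 5.672499010918061
```

View pics/k3.png

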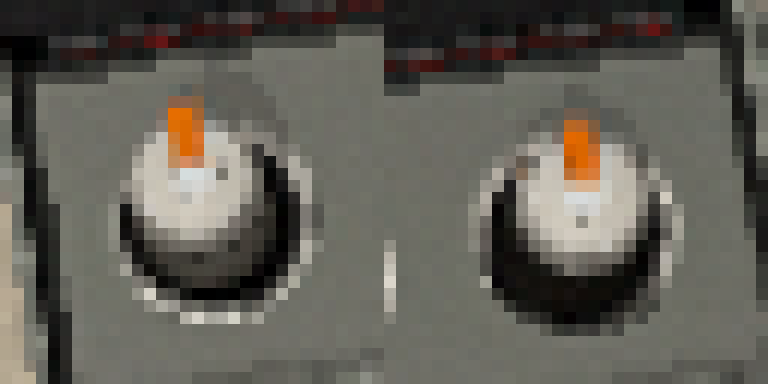

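Both tabs point at the scanner (tab axes 7.9° and 5.7°, target 7.5°). The right one stands about 3 mm too far from the scanner, so I'll regrasp and shift it.

Run:
```python
from h import *
plan([.543,-.0903,.189],np.radians(-82.4),7)
```

```text
n=7 trans/row [0.654, -0.597, 0.002] turn/row [-0.0, 0.0, -0.0]
```

Emit:
apply_moves --gripper '[54, 54, 54, 54, 60, 60, 60, 60, 60, 60]' --translation '[[0.65, -0.6, 0], [0.65, -0.6, 0], [0.65, -0.6, 0], [0.65, -0.6, 0], [0.65, -0.6, 0], [0.65, -0.6, 0], [0.65, -0.6, 0], [0, 0, 0], [0, 0, 0], [0, 0, 0]]' --turn '[[0, 0, 0], [0, 0, 0], [0, 0, 0], [0, 0, 0], [0, 0, 0], [0, 0, 0], [0, 0, 0], [0, 0, 0], [0, 0, 0], [0, 0, 0]]'

```text
t: 48.55
eef_pos: [0.5413, -0.0912, 0.1897]
tcp_rot: [0.0, 0.998, 0.065, -0.0]
force: [-0.0, 0.6, -0.7]
width: 0.06
finger_force: 0.0
```

Run:
```python
from h import *
print(pose()[0]); plan([.543,-.0903,.0495],np.radians(-82.45),8)
```

```text
[ 0.5412957  -0.09115817  0.18969488]
n=8 trans/row [0.006, -0.002, 0.438] turn/row [0.0, 0.0, -0.001]
```

Emit:
apply_moves --gripper '[60, 60, 60, 60, 60, 60, 60, 60, 60, 60]' --translation '[[0.02, -0.02, 0.4], [0.02, 0, 0.5], [0, 0, 0.6], [0, 0, 0.6], [0, 0, 0.6], [0, 0, 0.4], [0, 0, 0.25], [0, 0, 0.12], [0, 0, 0], [0, 0, 0]]' --turn '[[0, 0, 0], [0, 0, 0], [0, 0, 0], [0, 0, 0], [0, 0, 0], [0, 0, 0], [0, 0, 0], [0, 0, 0], [0, 0, 0], [0, 0, 0]]'

```text
t: 49.8
eef_pos: [0.5432, -0.0898, 0.051]
tcp_rot: [0.0, 0.998, 0.066, -0.0]
force: [2.3, 0.4, 0.5]
width: 0.06
finger_force: 1.2
```

Emit:
apply_moves --gripper '[30, 30, 30, 30, 30, 30, 30, 30, 30, 30]' --translation '[[0, 0, 0], [0, 0, 0], [0, 0, 0], [0, 0, 0], [0, 0, -0.1], [0, 0, -0.1], [0.04, 0, 0], [0.05, 0, 0], [0, 0, 0], [0, 0, 0]]' --turn '[[0, 0, 0], [0, 0, 0], [0, 0, 0], [0, 0, 0], [0, 0, 0], [0, 0, 0], [0, 0, 0], [0, 0, 0], [0, 0, 0], [0, 0, 0]]'

```text
t: 51.05
eef_pos: [0.5465, -0.089, 0.0586]
tcp_rot: [-0.0, 0.998, 0.066, -0.0]
force: [0.4, -0.3, -0.6]
width: 0.03
finger_force: 0.4
```

The fingers closed on nothing, so I'll rise straight up and look.

Emit:
apply_moves --gripper '[30, 60, 60, 60, 60, 60, 60, 60, 60, 60]' --translation '[[0, 0, 0], [0, 0, 0], [0, 0, 0], [0, 0, -0.4], [0, 0, -0.7], [0, 0, -0.8], [0, 0, -0.8], [0, 0, -0.8], [0, 0, -0.2], [0, 0, 0]]' --turn '[[0, 0, 0], [0, 0, 0], [0, 0, 0], [0, 0, 0], [0, 0, 0], [0, 0, 0], [0, 0, 0], [0, 0, 0], [0, 0, 0], [0, 0, 0]]'

```text
t: 52.3
eef_pos: [0.5469, -0.0891, 0.2072]
tcp_rot: [0.0, 0.998, 0.066, 0.0]
force: [-0.3, 0.5, 0.2]
width: 0.06
finger_force: 0.0
```

Emit:
apply_moves --gripper '[60, 60, 60, 60, 60, 60, 60, 60, 60, 60]' --translation '[[-0.8, 0.6, 0], [-0.8, 0.6, 0], [-0.8, 0.6, 0], [-0.8, 0.6, 0], [-0.8, 0.6, 0], [-0.6, 0.6, 0], [0, 0.6, 0], [0, 0, 0], [0, 0, 0], [0, 0, 0]]' --turn '[[0, 0, 0], [0, 0, 0], [0, 0, 0], [0, 0, 0], [0, 0, 0], [0, 0, 0], [0, 0, 0], [0, 0, 0], [0, 0, 0], [0, 0, 0]]'

```text
t: 53.55
eef_pos: [0.3864, -0.2787, 0.2064]
tcp_rot: [-0.001, 0.998, 0.066, -0.0]
force: [-0.2, -0.2, 0.1]
width: 0.0598
finger_force: 0.0
```

Run:
```python
from h import *
np.set_printoptions(precision=4,suppress=True)
im2,d=cap('top'); im,_=cap('scene')
print([(n,[(a,c,np.round(pt(n,*c),3).tolist()) for a,c in orange(n,225,425,120,270,smin=140,vmin=100)]) for n in('top',)])
print([(n,[(a,c,np.round(pt(n,*c),3).tolist()) for a,c in orange(n,225,425,120,300,smin=120,vmin=80)]) for n in('scene',)])
# height map in the station well region
for xs in np.arange(-.05,.06,.01):
    print(round(xs,2),[int(round(1000*pt('top',*np.round(proj('top',st(xs,ys,.06))))[2])) for ys in np.arange(.13,-.14,-.01)])
```

```text
[('top', [(12, [315.0, 176.5], [0.533, 0.082, 0.103]), (13, [364.38, 178.0], [0.524, -0.085, 0.106]), (28, [412.32, 204.86], [0.439, -0.257, 0.015]), (140, [314.78, 249.85], [0.288, 0.092, 0.007])])]
[('scene', [(45, [347.44, 123.44], [0.673, -0.325, 0.093]), (26, [392.85, 166.62], [0.437, -0.326, 0.013]), (11, [331.64, 165.91], [0.526, -0.086, 0.108]), (13, [294.0, 188.0], [0.543, 0.076, 0.099])])]
-0.05 [15, 25, 23, 21, 18, 23, 19, 22, 23, 25, 23, 13, 27, 20, 21, 17, 19, 19, 36, 55, 53, 49, 22, 18, 20, 20, 26]
-0.04 [23, 21, 21, 24, 17, 18, 19, 20, 23, 22, 15, 17, 24, 20, 21, 22, 28, 24, 33, 96, 103, 99, 33, 25, 20, 26, 19]
-0.03 [21, 19, 30, 28, 25, 23, 23, 19, 22, 19, 23, 20, 20, 27, 30, 19, 23, 20, 60, 106, 106, 106, 105, 17, 22, 24, 27]
-0.02 [15, 23, 12, 36, 83, 59, 30, 21, 23, 15, 24, 16, 17, 20, 20, 20, 18, 22, 29, 100, 103, 107, 21, 21, 27, 15, 17]
-0.01 [17, 18, 30, 104, 101, 106, 70, 18, 22, 20, 12, 23, 23, 20, 21, 20, 24, 24, 23, 96, 102, 105, 19, 24, 28, 23, 17]
0.0 [15, 19, 16, 98, 104, 107, 90, 27, 23, 24, 21, 21, 24, 25, 25, 25, 25, 21, 17, 29, 19, 19, 22, 19, 19, 19, 25]
0.01 [20, 21, 20, 106, 104, 105, 19, 16, 22, 26, 25, 17, 19, 15, 15, 20, 22, 24, 24, 24, 23, 16, 21, 23, 21, 23, 20]
0.02 [20, 16, 20, 19, 109, 24, 17, 22, 20, 16, 18, 18, 27, 19, 18, 20, 15, 23, 25, 17, 23, 20, 23, 15, 25, 23, 24]
0.03 [16, 15, 17, 25, 27, 19, 20, 19, 17, 24, 18, 21, 12, 22, 20, 12, 23, 19, 24, 21, 18, 16, 14, 16, 17, 28, 24]
0.04 [14, 24, 20, 17, 21, 22, 27, 21, 26, 1598, 25, 21, 23, 24, 22, 26, 22, 19, 19, 17, 24, 22, 20, 23, 20, 20, 19]
0.05 [67, 49, 65, 60, 68, 62, 57, 63, 58, 59, 61, 65, 59, 55, 56, 56, 58, 56, 68, 56, 73, 57, 55, 66, 54, 67, 52]
```

The dark shaker is still upright, but it has moved about 25 mm toward the front wall. I'll measure it and fetch it again.

```bash
cat >> fit.py <<'E'
def tabaxis(p,zf):
    im2=load('top')[0]; u,v=proj('top',[*p,zf+.04]).astype(int)
    U,V=np.meshgrid(np.arange(u-14,u+15),np.arange(v-14,v+10)); c=im2[V,U].astype(float); w=np.clip(c[...,2]-c[...,0]-60,0,120)*(c[...,1]>70)
    m=np.array([(w*U).sum(),(w*V).sum()])/w.sum(); C=np.cov(np.stack([U.ravel(),V.ravel()]),aweights=w.ravel()); e,E=np.linalg.eigh(C); d=E[:,1]*np.sign(-E[1,1])
    outer,inner=pt('top',*(m+2*d),zf+.072),pt('top',*(m-2*d),zf+.083); return m,np.degrees(np.arctan2(*(outer-inner)[1::-1]))
def tost(p):
    d=np.array(p)[:2]-ST; c,s=np.cos(SY),np.sin(SY); return np.array([c*d[0]+s*d[1],-s*d[0]+c*d[1]])
E
python3 - <<'E'
from fit import *
np.set_printoptions(precision=4,suppress=True)
for q in((0,.085),(-.026,-.085)):
    t=st(*q)[:2]; c=capdir(t,.021); r=fit(t,.021,('top',),yaws=[-.3,.1,.5]); print(c,tost(c[2]),'fit',r.x,tost(r.x),np.degrees(r.x[2]),'axis',tabaxis(t,.021))
p,R=pose(); print(p)
t=st(-.026,-.085)[:2]; print(t); plan([*t,.2],np.radians(-82.4),7)
E
```

```text
(np.float64(82.0), np.float64(12.0), array([0.5198, 0.0786]), array([0.0142, 0.0037]), np.float64(14.703088336205619)) [-0.0015  0.0855] fit [0.5211 0.0801 0.2028] [-0.      0.0868] 11.621307888470335 axis (array([314.9765, 176.7014]), np.float64(7.493696641245361))
(np.float64(90.0), np.float64(13.0), array([ 0.5199, -0.083 ]), array([ 0.0049, -0.0022]), np.float64(-24.031181925710946)) [-0.0225 -0.0747] fit [ 0.515  -0.0823 -0.2522] [-0.0273 -0.0734] -14.448382276465352 axis (array([364.2154, 177.9124]), np.float64(-17.606620877035333))
[ 0.3866 -0.279   0.2067]
[ 0.5178 -0.0937]
n=7 trans/row [0.552, -0.594, 0.024] turn/row [-0.0, 0.0, -0.0]
```

Run:
```python
from h import *
t=st(-.027,-.074)[:2]; print(t); plan([*t,.2],np.radians(-82.5),8)
```

```text
[ 0.51539764 -0.08289284]
n=8 trans/row [0.48, -0.555, 0.021] turn/row [-0.0, 0.0, 0.002]
```

Emit:
apply_moves --gripper '[60, 60, 60, 60, 64, 64, 64, 64, 64, 64]' --translation '[[0.48, -0.56, 0], [0.48, -0.56, 0], [0.48, -0.56, 0], [0.48, -0.56, 0], [0.48, -0.55, 0], [0.48, -0.55, 0], [0.48, -0.55, 0], [0.48, -0.55, 0], [0, 0, 0], [0, 0, 0]]' --turn '[[0, 0, 0], [0, 0, 0], [0, 0, 0], [0, 0, 0], [0, 0, 0], [0, 0, 0], [0, 0, 0], [0, 0, 0], [0, 0, 0], [0, 0, 0]]'

```text
t: 54.9
eef_pos: [0.5151, -0.0837, 0.2068]
tcp_rot: [0.0, 0.998, 0.066, -0.0]
force: [-0.1, -0.7, -0.5]
width: 0.0639
finger_force: 0.0
```

Run:
```python
from h import *
p,R=pose();print(p,np.degrees(np.arctan2(R[1,1],R[0,1])))
cap('scene'); print([(a,c,np.round(pt('scene',*c),3).tolist()) for a,c in orange('scene',280,350,150,200,smin=120,vmin=80)])
plan([.5154,-.0829,.049],np.radians(-82.5),8)
```

```text
[ 0.51511483 -0.08369277  0.20683267] -82.43951717977495
[(3, [331.67, 166.33], [0.523, -0.083, 0.109]), (13, [294.0, 188.0], [0.542, 0.077, 0.1])]
n=8 trans/row [0.002, -0.003, 0.493] turn/row [0.0, 0.0, 0.0]
```

Emit:
apply_moves --gripper '[64, 64, 64, 64, 64, 64, 64, 64, 64, 64]' --translation '[[0.0, -0.02, 0.6], [0, 0, 0.6], [0, 0, 0.6], [0, 0, 0.6], [0, 0, 0.6], [0, 0, 0.5], [0, 0, 0.3], [0, 0, 0.14], [0, 0, 0], [0, 0, 0]]' --turn '[[0, 0, 0], [0, 0, 0], [0, 0, 0], [0, 0, 0], [0, 0, 0], [0, 0, 0], [0, 0, 0], [0, 0, 0], [0, 0, 0], [0, 0, 0]]'

```text
t: 56.2
eef_pos: [0.516, -0.083, 0.0501]
tcp_rot: [0.0, 0.998, 0.066, 0.001]
force: [0.2, 0.8, -0.1]
width: 0.0639
finger_force: 0.0
```

Emit:
apply_moves --gripper '[50, 45, 40, 35, 30, 30, 30, 30, 30, 30]' --translation '[[0, 0, 0], [0, 0, 0], [0, 0, 0], [0, 0, 0], [0, 0, 0], [0, 0, 0], [0, 0, 0], [0, 0, 0], [0, 0, 0], [0, 0, 0]]' --turn '[[0, 0, 0], [0, 0, 0], [0, 0, 0], [0, 0, 0], [0, 0, 0], [0, 0, 0], [0, 0, 0], [0, 0, 0], [0, 0, 0], [0, 0, 0]]'

```text
t: 57.45
eef_pos: [0.5156, -0.0827, 0.0498]
tcp_rot: [0.0, 0.998, 0.066, 0.0]
force: [-2.4, 1.1, 5.7]
width: 0.0414
finger_force: 40.4
```

Emit:
apply_moves --gripper '[30, 30, 30, 30, 30, 30, 30, 30, 30, 30]' --translation '[[0, 0, -0.1], [0, 0, -0.2], [0, 0, -0.3], [0, 0, -0.2], [0, 0, 0], [0, 0, 0], [0, 0, 0], [0, 0, 0], [0, 0, 0], [0, 0, 0]]' --turn '[[0, 0, 0], [0, 0, 0], [0, 0, 0], [0, 0, 0], [0, 0, -0.8], [0, 0, -0.8], [0, 0, -0.9], [0, 0, -0.9], [0, 0, -0.8], [0, 0, 0]]'

```text
t: 58.7
eef_pos: [0.5153, -0.0828, 0.0817]
tcp_rot: [0.0, 0.96, 0.281, 0.0]
force: [0.1, 0.5, -2.1]
width: 0.0412
finger_force: 40.9
```

Run:
```python
from h import *
p,R=pose();print(p,np.degrees(np.arctan2(R[1,1],R[0,1])),arm.observe()['width'])
plan([.5436,-.0903,.0525],np.radians(-57.5),5)
```

```text
[ 0.51532853 -0.08280504  0.08167922] -57.315789311493425 0.04119417411014161
n=5 trans/row [0.099, 0.108, 0.146] turn/row [0.0, -0.0, 0.006]
```

Emit:
apply_moves --gripper '[30, 30, 30, 30, 30, 30, 30, 30, 30, 30]' --translation '[[0.1, 0.11, 0], [0.1, 0.11, 0], [0.1, 0.11, 0], [0.1, 0.11, 0.2], [0.1, 0.1, 0.3], [0, 0, 0.2], [0, 0, 0.04], [0, 0, 0.03], [0, 0, 0.02], [0, 0, 0]]' --turn '[[0, 0, 0], [0, 0, 0], [0, 0, 0], [0, 0, 0], [0, 0, 0], [0, 0, 0], [0, 0, 0], [0, 0, 0], [0, 0, 0], [0, 0, 0]]'

```text
t: 59.95
eef_pos: [0.544, -0.0902, 0.05]
tcp_rot: [0.0, 0.959, 0.282, 0.0]
force: [-0.5, 1.0, -1.5]
width: 0.041
finger_force: 40.9
```

Emit:
apply_moves --gripper '[30, 30, 44, 48, 54, 54, 54, 54, 54, 54]' --translation '[[0, 0, 0.02], [0, 0, 0], [0, 0, 0], [0, 0, 0], [0, 0, 0], [0, 0, 0], [0, 0, -0.3], [0, 0, -0.8], [0, 0, -0.9], [0, 0, -0.9]]' --turn '[[0, 0, 0], [0, 0, 0], [0, 0, 0], [0, 0, 0], [0, 0, 0], [0, 0, 0], [0, 0, 0], [0, 0, 0], [0, 0, 0], [0, 0, 0]]'

```text
t: 61.2
eef_pos: [0.5439, -0.0901, 0.167]
tcp_rot: [0.0, 0.959, 0.282, 0.0]
force: [0.7, -0.5, -0.1]
width: 0.0537
finger_force: 0.0
```

Emit:
apply_moves --gripper '[54, 54, 54, 54, 54, 54, 54, 20, 0, 0]' --translation '[[-0.5, 0.8, -0.5], [-0.5, 0.8, 0], [-0.5, 0.8, 0], [-0.5, 0.8, 0], [-0.5, 0.8, 0], [-0.5, 0.8, 0], [0, 0, 0], [0, 0, 0], [0, 0, 0], [0, 0, 0]]' --turn '[[0, 0, 0], [0, 0, 0], [0, 0, 0], [0, 0, 0], [0, 0, 0], [0, 0, 0], [0, 0, 0], [0, 0, 0], [0, 0, 0], [0, 0, 0]]'

```text
t: 62.45
eef_pos: [0.5469, -0.3156, 0.1851]
tcp_rot: [-0.0, 0.959, 0.282, 0.0]
force: [0.1, -0.2, -0.3]
width: 0.0009
finger_force: 0.0
```

Run:
```python
from fit import *
np.set_printoptions(precision=4,suppress=True)
print(pose()[0])
im2,_=cap('top'); cap('scene')
for q in((0,.085),(0,-.085)):
    t=st(*q)[:2]; c=capdir(t,.021); r=fit(t,.021,('top',),yaws=[-.3,.1,.5]); print(c[4],tost(c[2]),'fit',tost(r.x),np.degrees(r.x[2]),'axis',tabaxis(t,.021))
# button centroid
h=cv2.cvtColor(im2,cv2.COLOR_BGR2HSV); m=((h[...,0]>45)&(h[...,0]<80)&(h[...,1]>120)&(h[...,2]>60)); m[:, :370]=0; m[:,420:]=0; m[:140]=0;m[200:]=0
V,U=np.nonzero(m); print('button',m.sum(),U.mean(),V.mean(),[pt('top',u,v)[2] for u,v in zip(U,V)][:20],np.median([pt('top',u,v)[2] for u,v in zip(U,V)]))
z=np.median([pt('top',u,v)[2] for u,v in zip(U,V)]); b=pt('top',U.mean(),V.mean(),z); print(b,tost(b),[pt('top',u,v,z)[:2].tolist() for u,v in((U.min(),V.min()),(U.max(),V.max()))])
b0=pt('scene',0,0,1)
hs=cv2.cvtColor(load('scene')[0],cv2.COLOR_BGR2HSV); m=((hs[...,0]>45)&(hs[...,0]<80)&(hs[...,1]>90)&(hs[...,2]>50)); m[:, :300]=0; m[:,400:]=0; m[:130]=0;m[200:]=0
V,U=np.nonzero(m); print('scene',m.sum(),U.mean() if m.sum() else None, pt('scene',U.mean(),V.mean(),z) if m.sum() else None)
```

```text
[ 0.5469 -0.3156  0.1851]
1.7291154502619785 [0.0007 0.0886] fit [0.0004 0.0879] 5.983271231459347 axis (array([314.9785, 176.7014]), np.float64(7.7349936429203))
0.4829808927686801 [ 0.0006 -0.0825] fit [-0.0011 -0.084 ] 7.175308058688736 axis (array([364.8053, 169.272 ]), np.float64(0.2947525849008173))
button 51 389.27450980392155 165.47058823529412 [np.float64(0.06011058702987615), np.float64(0.05802521442463293), np.float64(0.054493803599367174), np.float64(0.05335887520195537), np.float64(0.05669121454510795), np.float64(0.057964979497808544), np.float64(0.05129880094243955), np.float64(0.06324310161327884), np.float64(0.06036434684557079), np.float64(0.055858954915853465), np.float64(0.055362540132408045), np.float64(0.05522487689691058), np.float64(0.05782396096689468), np.float64(0.05912778220927195), np.float64(0.06082565775804749), np.float64(0.05713485440380728), np.float64(0.059842916617143915), np.float64(0.054547278283141765), np.float64(0.062358588159878714), np.float64(0.05544981166358842)] 0.05771827703956656
[ 0.5745 -0.1757  0.0577] [ 0.0195 -0.1737] [[0.5871304507054802, -0.16474734428792123], [0.5616401611265621, -0.188185933731241]]
scene 23 338.9130434782609 [ 0.5731 -0.1731  0.0577]
```

Both shakers are centred. I'll average several frames to get the dark one's yaw more precisely.

Run:
```python
from fit import *
np.set_printoptions(precision=3,suppress=True)
A=[]
for k in range(10):
    cap('top'); o=[]
    for q in((0,.085),(0,-.085)):
        t=st(*q)[:2]; r=fit(t,.021,('top',),yaws=[.1]); o+=[*tost(r.x)*1000,np.degrees(r.x[2]),tabaxis(t,.021)[1],capdir(t,.021)[4]]
    A.append(o)
    if k==0: S=load('top')[0].astype(float)
    else: S+=load('top')[0]
print(np.mean(A,0),np.std(A,0))
S=np.clip(S/10,0,255).astype(np.uint8); z=dict(np.load('top.npz')); z['im']=S; np.savez('top.npz',**z); cv2.imwrite('pics/avg.png',S)
for q in((0,.085),(0,-.085)):
    t=st(*q)[:2]; u,v=proj('top',[*t,.1]).astype(int)
    c=S[v-8:v+7,u-7:u+8].astype(int); print((u-7,v-8)); print(c[...,2]-c[...,0])
    print([np.round(proj('top',[t[0]+.012*np.cos(np.radians(a)),t[1]+.012*np.sin(np.radians(a)),.101]),2).tolist() for a in(-5,7.5,20)],tabaxis(t,.021))
```

```text
[  0.484  87.639   7.201   7.842   3.364  -0.6   -84.932  10.958   0.52
   1.158] [0.114 0.586 3.134 0.153 1.876 0.098 0.549 2.261 0.151 1.389]
(np.int64(309), np.int64(172))
[[  9   9   9   9   8   9   8   9   8   7   7   6   7   8   9]
 [  9   9   9   9   7   3   3  17   4   8   9   7   7   9   9]
 [  8   8   9   7   8  65  63  66   3   7   7   8   8   7   7]
 [  8   8   7   5  23 229 220 111   1   7   8   8   7   8   7]
 [  8   7   8   6  19 212 218 152   4  10  10  12   9   9   7]
 [  8   8   8  10  13 158 218 179   5  12  14  15  13  12   8]
 [  9   9  13  14  17 123 217 177  18  14  14  13   6  13  11]
 [  9  10  16  18  20  96 116  87  43  14  17  16   7   2  10]
 [ 10  12  16  18  17  14  -6  -1   7  11  17  17  10   0   3]
 [  9  14  17  18  19  10   4  19  18  18  17  16  11   3   2]
 [ 10  10  17  18  20  20  16  16  16  17  16  15   9   7   2]
 [ 12   4  12  11  15  18  19  16  17  18  16  10  10   9   0]
 [ 12   2   8  13  13  18  17  15  16  16  12  10   8   8   0]
 [ 10   2   5  10  12  13  16  16  13   9  10   8   9   6   0]
 [  9   5   3   8   9  11  11  10  10   8  
[... 525 characters left out ...]
   7   6   8   8]
 [  8   9  14  15  10  16 214 218 143  10  14  10   7   9   8]
 [ 11  12  15  17  17  16 160 201 130  11  16  14  11   9   8]
 [ 15  11  14  17  18  15  35  56  55  14  18  18  11  13   7]
 [ 10   6  16  18  20  16  -1  -4   0  15  20  18  14  13  13]
 [  3   8  15  19  19  19   9   3   5  16  18  18  14   4  16]
 [  2   6  16  17  18  20  17  16  19  16  19  14  11   3   9]
 [  3   5  11  13  15  21  19  18  19  19  19  16   8   1   9]
 [  4   7   7  14  15  19  18  19  17  18  16  12   2   2   6]
 [  2   5   7   8  12  13  14  15  13  13  12   7   0   2  11]]
[[365.94, 168.99], [365.17, 169.03], [364.43, 169.22]] (array([364.805, 169.27 ]), np.float64(0.4596584584628735))
```

Both yaws average about 7° (target 7.5°) and both positions are within 3 mm. Now I'll press the button at about (0.574, -0.175), top z about 0.058.

Run:
```python
from h import *
plan([.574,-.175,.185],np.radians(-57.4),8)
```

```text
n=8 trans/row [0.311, -0.326, -0.0] turn/row [-0.0, 0.0, 0.003]
```

Emit:
apply_moves --gripper '[0, 0, 0, 0, 0, 0, 0, 0, 0, 0]' --translation '[[0.31, -0.33, 0], [0.31, -0.33, 0], [0.31, -0.33, 0], [0.31, -0.33, 0], [0.31, -0.33, 0], [0.31, -0.32, 0], [0.31, -0.32, 0], [0.31, -0.32, 0], [0, 0, 0], [0, 0, 0]]' --turn '[[0, 0, 0], [0, 0, 0], [0, 0, 0], [0, 0, 0], [0, 0, 0], [0, 0, 0], [0, 0, 0], [0, 0, 0], [0, 0, 0], [0, 0, 0]]'

```text
t: 64.3
eef_pos: [0.5737, -0.1753, 0.1849]
tcp_rot: [0.0, 0.959, 0.282, -0.0]
force: [-0.5, -0.9, 0.2]
width: -0.0001
finger_force: 0.0
```

Emit:
apply_moves --gripper '[0, 0, 0, 0, 0, 0, 0, 0, 0, 0]' --translation '[[0, 0, 0.6], [0, 0, 0.7], [0, 0, 0.7], [0, 0, 0.5], [0, 0, 0.3], [0, 0, 0.12], [0, 0, 0.05], [0, 0, 0.05], [0, 0, 0], [0, 0, 0]]' --turn '[[0, 0, 0], [0, 0, 0], [0, 0, 0], [0, 0, 0], [0, 0, 0], [0, 0, 0], [0, 0, 0], [0, 0, 0], [0, 0, 0], [0, 0, 0]]'

```text
t: 65.55
eef_pos: [0.5739, -0.1751, 0.0645]
tcp_rot: [0.0, 0.959, 0.282, 0.0]
force: [-0.4, 0.0, 0.0]
width: 0.0002
finger_force: 0.0
```

Emit:
apply_moves --gripper '[0, 0, 0, 0, 0, 0, 0, 0, 0, 0]' --translation '[[0, 0, 0.05], [0, 0, 0.05], [0, 0, 0.05], [0, 0, 0.05], [0, 0, 0.05], [0, 0, 0.05], [0, 0, 0], [0, 0, 0], [0, 0, 0], [0, 0, 0]]' --turn '[[0, 0, 0], [0, 0, 0], [0, 0, 0], [0, 0, 0], [0, 0, 0], [0, 0, 0], [0, 0, 0], [0, 0, 0], [0, 0, 0], [0, 0, 0]]'

```text
t: 66.8
eef_pos: [0.5737, -0.175, 0.053]
tcp_rot: [-0.0, 0.959, 0.282, -0.0]
force: [-3.9, 2.3, 9.1]
width: -0.0
finger_force: 4.2
```

Emit:
apply_moves --gripper '[0, 0, 0, 0, 0, 0, 0, 0, 0, 0]' --translation '[[0, 0, 0.04], [0, 0, 0.02], [0, 0, 0], [0, 0, 0], [0, 0, 0], [0, 0, 0], [0, 0, 0], [0, 0, 0], [0, 0, 0], [0, 0, 0]]' --turn '[[0, 0, 0], [0, 0, 0], [0, 0, 0], [0, 0, 0], [0, 0, 0], [0, 0, 0], [0, 0, 0], [0, 0, 0], [0, 0, 0], [0, 0, 0]]'

```text
t: 68.05
eef_pos: [0.5739, -0.1751, 0.0527]
tcp_rot: [-0.0, 0.959, 0.282, -0.0]
force: [-11.4, 3.9, 21.9]
width: 0.0001
finger_force: 10.9
```

The button has hit its stop: 22 N and no further travel. I'll let go and retreat.

Emit:
apply_moves --gripper '[0, 0, 0, 0, 0, 0, 0, 0, 0, 0]' --translation '[[0, 0, -0.1], [0, 0, -0.3], [0, 0, -0.6], [0, 0, -0.8], [0, 0, -0.8], [0, 0, -0.8], [-0.5, 0.5, 0], [-0.7, 0.7, 0], [-0.7, 0.7, 0], [-0.5, 0.5, 0]]' --turn '[[0, 0, 0], [0, 0, 0], [0, 0, 0], [0, 0, 0], [0, 0, 0], [0, 0, 0], [0, 0, 0], [0, 0, 0], [0, 0, 0], [0, 0, 0]]'

```text
t: 69.3
eef_pos: [0.5444, -0.3093, 0.1858]
tcp_rot: [0.0, 0.96, 0.281, 0.0]
force: [0.2, 1.2, -0.4]
width: 0.0003
finger_force: 0.0
```

Run:
```python
from fit import *
np.set_printoptions(precision=3,suppress=True)
print(pose()[0]); cap('top'); cap('scene')
for q in((0,.085),(0,-.085)):
    t=st(*q)[:2]; r=fit(t,.021,('top',),yaws=[.1]); print(tost(r.x),np.degrees(r.x[2]),tabaxis(t,.021),capdir(t,.021)[4])
print(orange('scene',360,440,140,190,smin=90,vmin=50),[np.round(pt('scene',*c),3).tolist() for a,c in orange('scene',360,440,140,190,smin=90,vmin=50)])
print('bystanders',pt('top',260.5,249.5),[np.round(pt('top',*proj('top',st(x,0,.1)).round()),3)[2] for x in(.12,.15,.18)])
```

```text
[ 0.544 -0.309  0.186]
[0.    0.087] 12.593847464048164 (array([314.981, 176.701]), np.float64(8.028355345864824)) 2.8222267284480678
[-0.001 -0.084] 8.226556477755615 (array([364.803, 169.27 ]), np.float64(0.5568581195979917)) 4.061182061883761
[(77, [391.74, 167.52])] [[0.434, -0.316, 0.016]]
bystanders [0.293 0.285 0.007] [np.float64(0.11), np.float64(0.13), np.float64(0.151)]
```

```bash
python3 -c "
from rig import arm
print(arm.hand_in())"
```

```text
the job is handed in; nothing more can be done
None
```

I handed the job in: the cover lies open, the scraper is flat beside the station, both shakers present stand on their own spots with labels to the scanner (within about 3 mm and 7°; no third one was in sight), and the button was pressed to its stop and released. One shaker had shifted after I placed it, so I set it back before pressing.

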